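# Fetch the dumbbell from behind the shaker and the ball

## Task

The green dumbbell lies at the back of the rack tray, behind the shaker bottle and the massage ball. Leaving it there, first clear those two onto the blue side mat, the bottle standing on the yellow disc and the ball on the yellow ring; then lay the dumbbell in the middle of the red pad, along its length, and finally put the bottle back upright on its cork coaster and the ball back on its white cup. Put each thing down squarely centred, keep the bottle upright throughout, and do not shift the black dumbbell.

Things in the scene. Friction and masses are not known exactly. Their poses are not given: they have to be found in the camera images.
- shaker_center (a point): blue plastic shaker bottle with a black lid and flip-top spout, 160 mm tall, 60 mm across from 85 mm up to the lid's shoulder at 144 mm (54 mm across at the foot), 0.18 kg. The point is on its axis, 80 mm above its underside; z points up the bottle. Best gripped 110 to 125 mm above its underside. Starts on the cork coaster
- ball_center (a point): orange hard massage ball, 62 mm in diameter, 0.14 kg; the point is its centre. Seated on the cup or the ring its centre is 25 mm above the rim. Starts on the white cup
- dumbbell_center (a point): green-headed hex dumbbell, lying, 146 mm long; heads 54 mm across flats and 38 mm long, steel handle 26 mm thick with 70 mm free between the heads, about 0.7 kg. The point is the handle's middle, 27 mm above its underside; x runs along the handle
- coaster: cork disc 74 mm across, 4 mm thick, fixed in the dark tray's front half: the bottle's home. Origin at the centre of its underside (its top is 4 mm higher). It is 62 mm in front of the dumbbell and 104 mm beside the cup; which of the two is left varies
- cup: white upright tube 52 mm across, 36 mm bore, 45 mm tall, on a round foot 74 mm across and 4 mm thick, fixed in the dark tray's front half: the ball's home. Origin at the centre of its underside; the rim is 45 mm above. x points from the open front of the tray to its back, y along the tray's back wall (walls 24 mm tall; the tray is 170 x 290 mm, its floor 6 mm thick)
- park_disc: yellow disc 76 mm across, 4 mm thick, fixed on the blue side mat: where the bottle waits. Origin at the centre of its underside (its top is 4 mm higher). It lies 100 mm from the yellow ring along the mat
- park_ring: yellow ring 52 mm across, 36 mm bore, 16 mm tall, fixed on the blue side mat (220 x 120 mm, 5 mm thick): where the ball waits. Origin at the centre of its underside; the rim is 16 mm above. Its x axis runs along the mat, on the line joining ring and disc
- pad: red pad 190 x 100 mm, 8 mm thick, fixed on the table on the other side of the tray from the mat. Origin at the centre of its underside; x along its length
- spare_center (a point): black-headed hex dumbbell of the same shape and size, a bystander lying on the table; the point is its handle's middle, 27 mm above its underside; x runs along the handle. Leave it alone
Things that resemble listed ones, but are neither listed nor needed, are in the scene too. There is more than one size of the part that bears dumbbell_center; the job needs the middle-sized.

How it is judged:
By the outcome, as a careful person would: the job done as asked, in the order asked, and still so for the second after the job is handed in, with the robot touching nothing.
It also fails if it takes over 136 s, if anything falls off the work surface, if the arm or the gripper's body presses on something with over 40 N, if the wrist force passes 120 N, or if a joint passes its speed limit or range.

## Robot

A 6-joint arm with a two-finger parallel gripper is mounted at the origin on the work surface. World frame = base frame: x ahead of the robot, y to its left, z up, the work surface at z = 0. Lengths are in m, angles in rad, forces in N, time in s.
With the tool pointing down it reaches from about 0.375 to 0.9 m from the base axis. Payload 3.1 kg.
Tool frame: the origin (TCP) lies at the very end of the fingers, on their centre line; the grasp point (between the pads) lies 19 mm behind it (tcp_to_grasp is the distance from the TCP to the grasp point, in m); z points along the fingers, y is the direction in which the jaws open and shut (so a half turn about z gives the same grasp; the last joint's range is limited). The gripper opens to 85 mm and grips with 20 to 120 N. Pads are 22 mm wide; open, the fingers measure 114 mm over their backs; the gripper's body (76 mm by 85 mm) begins 54 mm behind the grasp point. The pads swing forward as they close: fully open they stand 13 mm farther back than shut.
Start: joints at [0.996, 0.527, 1.433, -0, 1.181, -0.178], TCP at [0.242, 0.576, 0.231] pointing down, gripper open.
Joint ranges: [-3.08, 3.08], [-0.75, 2.2], [0.22, 2.44], [-1.43, 4.57], [0, 2.65], [-2.85, 2.85]. Speed limits (rad/s): [2.79, 2.79, 3.14, 3.14, 3.14, 3.14].

## Interface

Orientations are given as a unit quaternion [x, y, z, w].
In Python, from station import sense, snapshot, camera_info, sign_off, tcp_to_grasp gives the robot as it stands.
- The arm moves only by the shell command python3 -m inch 'ROWS' [FORCE]. ROWS is JSON, a list of rows, each a list of 3 entries, a list of its own where there are three numbers: the closure, from -1 (fully open) to 1 (shut), so that 0 is half open, then the shift along the tool's x, y, z normalised to -1 to 1, where 1 is 10 cm, then the turn, a rotation vector about the tool's x, y, z normalised to -1 to 1, where 1 is 360 degrees. In form: [[jaw, [dx, dy, dz], [ax, ay, az]], ...]. A call has 1 to 20 rows; each row is the pose to reach, as a shift and turn from the pose commanded when the call began, along the tool's axes at that moment, turning the shorter way round; what a row does not reach only later rows make up. A row lasts 1/10 s, in which the tool goes at most 50 mm and 8.59 degrees, less where a joint would pass 70% of its speed; a pose out of reach is approached as far as the arm can. A call with a number of a shift or a turn outside -1 to 1 is refused whole. A call with a gripper value outside its range is refused whole. The fingers move at their own pace and stop on an object; FORCE is the grip in N (left out, the last holds). Time passes only in rows, so rows that repeat a pose let the fingers close. It gives the time, the measured TCP pose, the force and the opening at its end, in the units of the state.
- sense(): the state, without advancing time (a new reading comes with each control period).
- snapshot(name): name is "scene" or "top" or "wrist"; returns (picture, depth): 480x640x3 uint8, blue, green, red; 480x640 float32, m along the optical axis (not along the pixel's ray), 0 where there is no reading.
- camera_info(name): a dict with "K" (3x3 intrinsics, pixels), "dist" ([k1, k2, p1, p2, k3] as OpenCV has them; the pictures are not rectified), "origin" and "orientation" of the camera in the world. Camera axes: x right, y down, z forward; pixel columns grow to the right and rows downward; lengths in m; the calibration is good to about 2 mm. A picture is of the moment at which its call begins: read the wrist's pose just before it. camera_info takes no time and is no camera call; for the wrist camera it gives the pose at the moment of the call.
- sign_off(): hands the job in, once; it reports no verdict.
The state is a dict: "t": time; "q": joint angles; "qd": joint speeds; "tau": joint torques, N m; "tcp_pos": TCP position; "tool_rot": TCP orientation; "force": force on the tool from outside, world axes, zero at the start; "ft_torque": the same for the moment, N m; "finger_gap": opening from 0.0 (shut) to 1.0 (fully open).
Only numpy, scipy, OpenCV 4.12 (cv2) and the standard library are available. Lean on these libraries where they do the work, as an engineer would, in place of code of your own. Each camera call takes 0.05 s, during which the arm holds its last target.

## Working session

There is one attempt and no reset: what is moved stays moved. The work goes in short steps, Python scripts to look and compute and a shell command to move; the robot and the scene stay as the last step left them, time stands still between calls to the robot, and variables do not carry over. Pictures are saved under pics/ and viewed, and the job is handed in when it is done.

```bash
mkdir -p pics; ls; python3 - <<'E'
from station import *
import cv2,numpy as np
print(sense()); print(tcp_to_grasp)
for n in ["scene","top","wrist"]:
    i=camera_info(n); print(n,i)
    p,d=snapshot(n); cv2.imwrite(f"pics/{n}0.png",p); np.save(f"pics/{n}0.npy",d)
E
```

```text
pics
{'t': 0.0, 'q': array([ 9.95475437e-01,  5.28488365e-01,  1.43392208e+00, -1.34550078e-06,
        1.18140408e+00, -1.78462956e-01]), 'qd': array([ 3.84536744e-04, -5.82982583e-04,  2.00037907e-04, -3.46815606e-04,
       -8.61423354e-05,  1.52007445e-04]), 'tau': array([-2.74853874e-04, -4.42350805e+01, -1.78021199e+01, -1.20404975e-04,
        8.37752013e-03,  7.84984366e-06]), 'tcp_pos': array([0.24112518, 0.57582357, 0.2303137 ]), 'tool_rot': array([ 1.97128997e-01,  9.80376930e-01, -1.03319144e-03, -4.08281816e-04]), 'force': array([-0.74707848, -0.62970084, -0.46229618]), 'ft_torque': array([0.00247409, 0.0077796 , 0.01378874]), 'finger_gap': 1.0035378565770272}
0.0187
scene {'K': array([[611.73504487,   0.        , 324.07554828],
       [  0.        , 611.73504487, 233.76074386],
       [  0.        ,   0.        ,   1.        ]]), 'dist': array([0.05190927, 0.        , 0.        , 0.        , 0.        ]), 'origin': array([ 1.03344149, -0.77659025,  1.03530146]), 'orientation': array([ 0.88704351,  0.26378478, -0.10399685, -0.36435704])}
top {'K': array([[540.20428694,   0.        , 325.1761608 ],
       [  0.        , 540.20428694, 242.13522934],
       [  0.        ,   0.        ,   1.        ]]), 'dist': array([0.04960037, 0.        , 0.        , 0.        , 0.        ]), 'origin': array([0.38909315, 0.02347708, 1.13268221]), 'orientation': array([-0.69861904,  0.71183965, -0.0598678 ,  0.04039301])}
wrist {'K': array([[346.80392704,   0.        , 309.53092851],
       [  0.        , 346.80392704, 234.08509878],
       [  0.        ,   0.        ,   1.        ]]), 'dist': array([-0.00517289,  0.        ,  0.        ,  0.        ,  0.        ]), 'origin': array([0.17946462, 0.60060228, 0.37271601]), 'orientation': array([0.82543616, 0.54918551, 0.07133734, 0.10936822])}
```

View pics/top0.png

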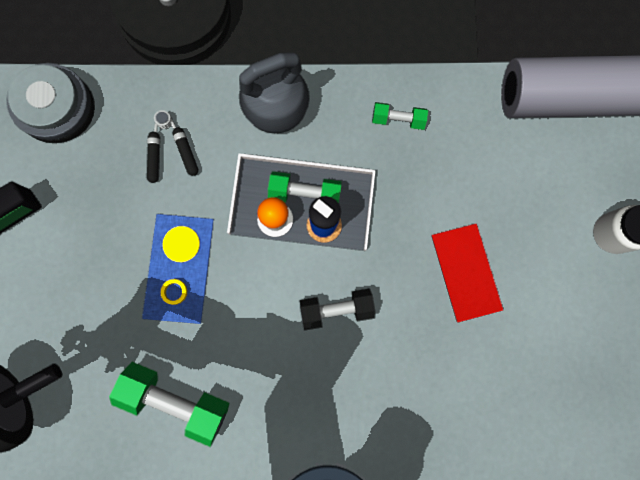

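View pics/scene0.png

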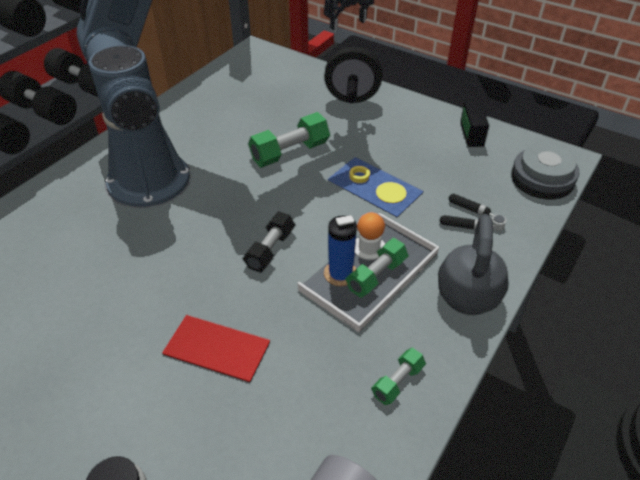

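View pics/wrist0.png

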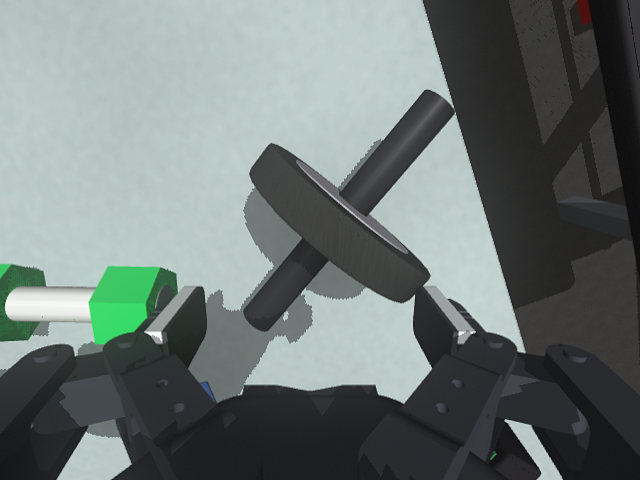

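Top view: the green dumbbells are the large one at (170,403), the one in the tray at (305,188) and the small one at (401,116). The tray one is middle-sized and behind the bottle and ball, so I choose it. The bottle is the blue one at (324,212); the white flask at (625,225) is a decoy. The ball is at (272,212), the disc at (181,244), the ring at (174,291), the pad at (468,272) and the black spare at (338,308). Next I'll check a close crop and measure.

```bash
cat > h.py <<'E'
import numpy as np,cv2
from station import *
from scipy.spatial.transform import Rotation as R
def rays(px,info):
    u=cv2.undistortPoints(np.array(px,float).reshape(-1,1,2),info["K"],info["dist"]).reshape(-1,2)
    d=np.c_[u,np.ones(len(u))]
    return R.from_quat(info["orientation"]).apply(d), np.array(info["origin"])
def onplane(px,z,info):
    d,o=rays(px,info); return o+d*((z-o[2])/d[:,2])[:,None]
def depthpts(mask,dep,info):
    v,u=np.nonzero(mask&(dep>0)); d,o=rays(np.c_[u,v],info); return o+d*dep[v,u][:,None]
def proj(P,info):
    r=R.from_quat(info["orientation"]); c=r.inv().apply(np.atleast_2d(P)-info["origin"])
    return cv2.projectPoints(c,np.zeros(3),np.zeros(3),info["K"],info["dist"])[0].reshape(-1,2)
def hsv(p): return cv2.cvtColor(p,cv2.COLOR_BGR2HSV)
def mask(p,lo,hi): return cv2.inRange(hsv(p),lo,hi)>0
def comps(m,amin=60):
    n,l,s,c=cv2.connectedComponentsWithStats(m.astype(np.uint8))
    return [(s[i,4],c[i],l==i,s[i,:4]) for i in range(1,n) if s[i,4]>=amin]
C=dict(green=((50,120,40),(75,255,255)),red=((0,150,80),(4,255,255)),orange=((6,150,100),(16,255,255)),yellow=((25,150,80),(34,255,255)),blue=((105,120,40),(125,255,255)))
E
python3 - <<'E'
from h import *
for n in ["top","scene"]:
    p=cv2.imread(f"pics/{n}0.png"); d=np.load(f"pics/{n}0.npy"); info=camera_info(n)
    for c,(lo,hi) in C.items():
        for a,cen,m,bb in comps(mask(p,lo,hi)):
            P=depthpts(m,d,info); 
            print(n,c,a,cen.round(1),bb, "xyz",np.median(P,0).round(4), "top z",np.percentile(P[:,2],95).round(4))
p=cv2.imread("pics/top0.png")[140:340,220:400]; cv2.imwrite("pics/crop1.png",cv2.resize(p,None,fx=3,fy=3,interpolation=2))
p=cv2.imread("pics/scene0.png")[200:340,290:450]; cv2.imwrite("pics/crop2.png",cv2.resize(p,None,fx=4,fy=4,interpolation=2))
E
```

```text
top green 300 [380.3 113.3] [372 103  17  22] xyz [ 0.8176 -0.1308  0.04  ] top z 0.0449
top green 310 [419.1 118.4] [410 108  18  22] xyz [ 0.8054 -0.2127  0.0399] top z 0.0446
top green 511 [278.3 185.1] [268 172  22  30] xyz [0.6613 0.0855 0.0583] top z 0.0626
top green 351 [331.1 189. ] [321 179  20  24] xyz [ 0.6512 -0.022   0.0597] top z 0.0642
top green 309 [ 12.9 215.9] [  0 205  32  25] xyz [0.6079 0.6115 0.0412] top z 0.0618
top green 1508 [132.1 387.4] [109 362  49  53] xyz [0.2726 0.362  0.0729] top z 0.0788
top green 1408 [205.8 418.8] [185 392  44  55] xyz [0.2113 0.2239 0.074 ] top z 0.079
top red 4273 [466.7 272.5] [432 224  71  98] xyz [ 0.48   -0.304   0.0087] top z 0.0121
top orange 492 [273.8 211.7] [257 198  31  30] xyz [0.601  0.0888 0.0949] top z 0.1053
top yellow 1026 [180.6 243.7] [163 226  37  36] xyz [0.551  0.2916 0.0087] top z 0.0121
top yellow 268 [173.5 290.9] [161 279  26  26] xyz [0.4538 0.3007 0.0205] top z 0.024
top blue 4404 [177.8 272. ] [143 214  70 110] xyz [0.4898 0.2957 0.0046] top z 0.0081
top blue 197 [322.1 229.8] [310 219  28  18] xyz [ 5.
[... 581 characters left out ...]
een 244 [387.1 391.9] [372 378  27  26] xyz [ 0.8259 -0.2246  0.0327] top z 0.0422
scene red 251 [318.6  40.2] [308  31  26  21] xyz [-0.7418  1.9336 -0.6875] top z -0.675
scene red 1190 [36.4 59.2] [ 0 33 74 51] xyz [-1.5585  0.7111 -0.4878] top z -0.4512
scene red 3977 [216.9 347.9] [163 316 106  66] xyz [ 0.4858 -0.3075  0.0083] top z 0.0116
scene orange 509 [370.7 225.8] [357 214  27  25] xyz [0.6091 0.0804 0.0949] top z 0.1072
scene yellow 91 [357.8 174.3] [351 167  17  15] xyz [0.4473 0.2923 0.0164] top z 0.0232
scene blue 135 [341.8 179.2] [331 170  22  18] xyz [0.4176 0.2665 0.0064] top z 0.0101
scene blue 923 [340.6 256.9] [329 234  26  46] xyz [ 0.5994 -0.0286  0.0855] top z 0.1353
```

View pics/crop1.png

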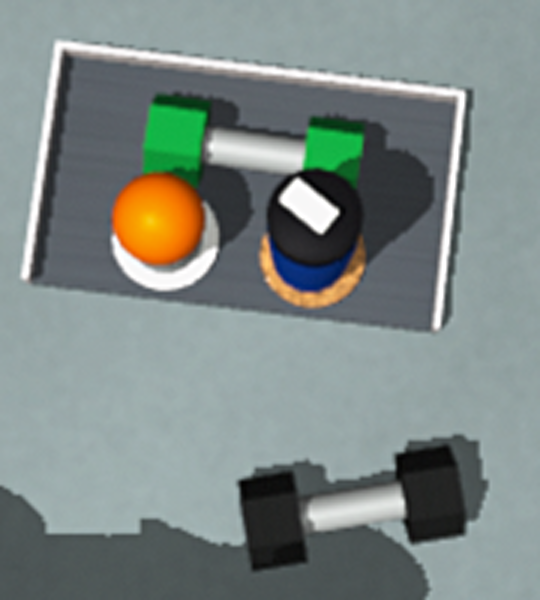

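View pics/crop2.png

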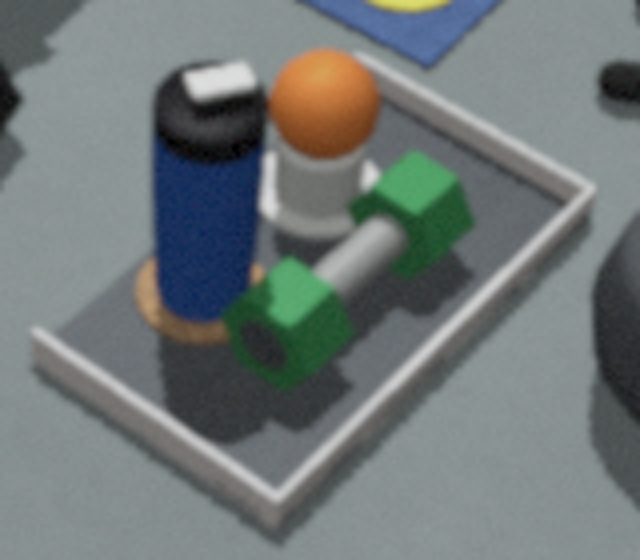

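The crop confirms the middle-sized dumbbell behind the ball (left) and bottle (right). Next I'll take precise positions from both fixed cameras.

```bash
cat > meas.py <<'E'
from h import *
def rectc(m,z,info):
    c=max(cv2.findContours(m.astype(np.uint8),0,2)[0],key=cv2.contourArea)
    b=cv2.boxPoints(cv2.minAreaRect(c)); 
    hull=cv2.convexHull(c); P=onplane(hull.reshape(-1,2),z,info)[:,:2]
    r=cv2.minAreaRect((P*1000).astype(np.float32)); return r
def circ(m,z,info):
    c=max(cv2.findContours(m.astype(np.uint8),0,2)[0],key=cv2.contourArea)
    P=onplane(cv2.convexHull(c).reshape(-1,2),z,info)[:,:2]
    return cv2.fitEllipse((P*1000).astype(np.float32)) if len(P)>=5 else None
def pick(p,c,near,amin=60):
    cs=comps(mask(p,*C[c]),amin); return min(cs,key=lambda t:np.hypot(*(t[1]-near)))[2]
E
python3 - <<'E'
from meas import *
near={"top":dict(pad=(467,272),disc=(180,244),ring=(174,291),ball=(273,212)),"scene":dict(pad=(217,348),disc=(391,192),ring=(358,174),ball=(371,226))}
C['yellow']=((22,120,60),(36,255,255)); C['orange']=((4,120,60),(18,255,255))
for n in near:
    p=cv2.imread(f"pics/{n}0.png"); info=camera_info(n); k=near[n]
    print(n,"pad",rectc(pick(p,"red",k["pad"]),.008,info))
    print("disc",circ(pick(p,"yellow",k["disc"]),.009,info))
    print("ring",circ(pick(p,"yellow",k["ring"],20),.021,info))
    m=pick(p,"orange",k["ball"])
    print("ball",circ(m,.076,info))
    # white tray rim
    # yellow circle
E
```

```text
top pad ((481.906982421875, -304.13519287109375), (188.95330810546875, 99.73368072509766), 13.460966110229492)
disc ((551.507568359375, 291.2375183105469), (74.5667495727539, 75.45838165283203), 178.103759765625)
ring ((451.7969970703125, 301.4963073730469), (51.085243225097656, 52.98072814941406), 170.73593139648438)
ball ((601.3617553710938, 96.24020385742188), (60.490264892578125, 62.34490966796875), 125.42894744873047)
scene pad ((483.3096923828125, -305.91949462890625), (187.4287872314453, 98.62606048583984), 13.644064903259277)
disc ((552.0159301757812, 290.5434265136719), (68.57501220703125, 70.49578094482422), 35.45085906982422)
ring ((454.9229736328125, 296.420654296875), (48.13005828857422, 64.31903076171875), 26.959579467773438)
ball ((599.001708984375, 98.68508911132812), (59.365177154541016, 81.89421081542969), 26.789003372192383)
```

```bash
cat > go.py <<'E'
from h import *
def plan(pos,yawdeg,grasp=True):
    """target grasp point (or tcp) with tool down, tool y at yawdeg; shift/turn normalised for inch"""
    s=sense(); r0=R.from_quat(s["tool_rot"])
    y=np.radians(yawdeg); Y=np.array([np.cos(y),np.sin(y),0]); Z=np.array([0,0,-1.]); X=np.cross(Y,Z)
    r1=R.from_matrix(np.c_[X,Y,Z]); p=np.array(pos,float)
    if grasp: p=p+np.array([0,0,-tcp_to_grasp])
    sh=r0.inv().apply(p-s["tcp_pos"])/.1; tr=(r0.inv()*r1).as_rotvec()/(2*np.pi)
    print("t",round(s["t"],2),"tcp",s["tcp_pos"].round(4),"gap",round(s["finger_gap"],3),"F",s["force"].round(1))
    print("  shift",sh.round(3),"turn",tr.round(4),"rows>=",np.ceil(max(np.linalg.norm(sh)*2,np.linalg.norm(tr)*360/8.59)))
    return sh,tr
E
python3 - <<'E'
from meas import *
from go import plan
p=cv2.imread("pics/top0.png"); info=camera_info("top")
h=hsv(p); m=(h[...,1]<40)&(h[...,2]>190); 
m[:150]=0;m[260:]=0;m[:,:222]=0;m[:,385:]=0
pts=np.argwhere(m)[:,::-1]
P=onplane(pts,.027,info)[:,:2]
# back rim: top-most white pixels per column 245..370
b=np.array([(u,np.nonzero(m[:,u])[0].min()) for u in range(245,372) if m[:,u].any()])
B=onplane(b,.027,info)[:,:2]; v=cv2.fitLine((B*1000).astype(np.float32),cv2.DIST_HUBER,0,.01,.01).ravel(); print("back edge",v,np.degrees(np.arctan2(v[1],v[0])))
# ball center via two-view triangulation
print("tray y angle")
# dumbbell top faces greens, coaster
plan((.56,0,.30),83)
print(camera_info("wrist")["origin"]-sense()["tcp_pos"])
E
```

```text
back edge [1.3664298e-01 9.9062037e-01 7.1814240e+02 2.4102028e+01] 82.14636
tray y angle
t 0.15 tcp [0.2412 0.576  0.2306] gap 0.996 F [ 0.  -0.  -0.3]
  shift [-5.166 -4.081 -0.502] turn [-0.0003 -0.0001 -0.0437] rows>= 14.0
[-0.06171016  0.02465683  0.14227552]
```

```bash
M="python3 -m inch"
python3 -m inch '[[-1,[-0.86,-0.68,-0.2],[0,0,0]],[-1,[-0.86,-0.68,-0.2],[0,0,0]],[-1,[-0.86,-0.68,-0.2],[0,0,0]]]' 40
python3 -m inch '[[-1,[-0.86,-0.68,-0.2],[0,0,0]],[-1,[-0.86,-0.68,-0.2],[0,0,0]],[-1,[-0.86,-0.68,-0.2],[0,0,0]]]'
python3 -m inch '[[-1,[-0.86,-0.68,-0.1],[0,0,0]],[-1,[-0.86,-0.68,-0.1],[0,0,0]],[-1,[-0.86,-0.68,-0.1],[0,0,0]]]'
python3 -m inch '[[-1,[-0.86,-0.68,0],[0,0,0]],[-1,[-0.86,-0.68,0],[0,0,0]],[-1,[-0.86,-0.68,0],[0,0,0]]]'
python3 -m inch '[[-1,[-0.86,-0.68,0],[0,0,0]],[-1,[-0.86,-0.68,0],[0,0,0]],[-1,[-0.86,-0.68,0],[0,0,0]]]'
python3 - <<'E'
from go import *
plan((.56,0,.30),82)
E
```

```text
t: 0.45
tcp_pos: [0.296, 0.4772, 0.2517]
tool_rot: [0.198, 0.98, -0.001, 0.0]
force: [-0.1, 0.7, 0.0]
finger_gap: 1.0
t: 0.75
tcp_pos: [0.3495, 0.3818, 0.272]
tool_rot: [0.199, 0.98, -0.0, 0.001]
force: [0.3, 0.1, -0.0]
finger_gap: 0.998
t: 1.05
tcp_pos: [0.4028, 0.2861, 0.2817]
tool_rot: [0.199, 0.98, -0.0, 0.001]
force: [-0.3, 0.6, -0.1]
finger_gap: 0.999
t: 1.35
tcp_pos: [0.4561, 0.1902, 0.2812]
tool_rot: [0.199, 0.98, -0.0, 0.001]
force: [-0.1, -0.2, 0.3]
finger_gap: 0.999
t: 1.65
tcp_pos: [0.5094, 0.0944, 0.2812]
tool_rot: [0.199, 0.98, -0.0, 0.001]
force: [-0.5, 0.4, 0.9]
finger_gap: 0.996
t 1.65 tcp [0.5094 0.0944 0.2812] gap 0.996 F [-0.5  0.4  0.9]
  shift [-0.834 -0.672  0.   ] turn [ 0.      0.0004 -0.0415] rows>= 3.0
```

```bash
python3 -m inch '[[-1,[-0.1,-0.45,-0.4],[0,0,-0.0413]],[-1,[-0.1,-0.45,-0.4],[0,0,-0.0413]],[-1,[-0.1,-0.45,-0.4],[0,0,-0.0413]],[-1,[-0.1,-0.45,-0.4],[0,0,-0.0413]],[-1,[-0.1,-0.45,-0.4],[0,0,-0.0413]]]'
python3 - <<'E'
from h import *
import pickle
info=camera_info("wrist"); p,d=snapshot("wrist"); cv2.imwrite("pics/w1.png",p); np.save("pics/w1.npy",d); pickle.dump(info,open("pics/w1.pkl","wb")); print(info["origin"])
E
```

```text
t: 2.15
tcp_pos: [0.4977, 0.0529, 0.3203]
tool_rot: [0.069, 0.998, 0.0, -0.001]
force: [-0.0, -0.7, -0.1]
finger_gap: 1.005
[0.43169873 0.06083263 0.4627539 ]
```

View pics/w1.png

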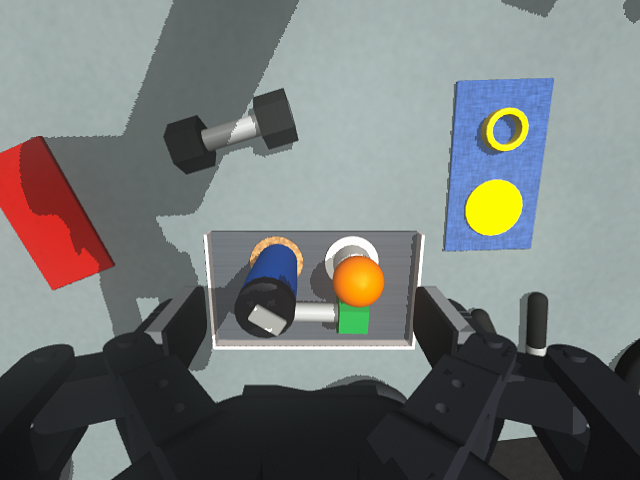

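Wrist view (upside down relative to the top view) shows the coaster arc at (276,243), cup foot at (352,245), ball (358,282), ring (508,128), disc (494,207). I'll fit circles of known radius to these.

```bash
python3 - <<'E'
from meas import *
import pickle
from scipy.optimize import least_squares
p=cv2.imread("pics/w1.png"); info=pickle.load(open("pics/w1.pkl","rb"))
C['yellow']=((22,120,60),(36,255,255)); C['orange']=((4,150,150),(16,255,255))
print("disc",circ(pick(p,"yellow",(494,207)),.009,info))
print("ring",circ(pick(p,"yellow",(508,129)),.021,info))
print("ball",circ(pick(p,"orange",(358,282)),.076,info))
h=hsv(p); 
print("tan px",h[243,276],h[250,255], "foot",h[240,352],"floor",h[240,315])
def arc(m,z,r,x0):
    c=max(cv2.findContours(m.astype(np.uint8),0,1)[0],key=cv2.contourArea).reshape(-1,2)
    P=onplane(c,z,info)[:,:2]*1000
    f=lambda q:np.hypot(*(P-q).T)-r
    q=least_squares(f,x0,loss='cauchy',f_scale=.7).x
    e=f(q); print("   inliers",(abs(e)<1.2).sum(),len(e)); return q
z=np.zeros(h.shape[:2],bool); z[232:285,240:310]=1
tan=z&(h[...,0]>5)&(h[...,0]<24)&(h[...,1]>70)
print("coaster",arc(tan,.010,37,(560,-5)))
z[:]=0; z[234:300,320:390]=1
wh=z&(h[...,1]<40)&(h[...,2]>150)
print("cupfoot",arc(wh,.010,37,(600,98)))
for n in ["top"]:
    p=cv2.imread("pics/top0.png"); info=camera_info("top"); h=hsv(p)
    z[:]=0; z[205:250,300:350]=1
    print("top coaster",arc(z&(h[...,0]>5)&(h[...,0]<24)&(h[...,1]>70),.010,37,(560,-5)))
    z[:]=0; z[200:245,250:300]=1
    print("top cupfoot",arc(z&(h[...,1]<40)&(h[...,2]>150),.010,37,(600,98)))
E
```

```text
disc ((548.6370239257812, 291.07476806640625), (74.54122924804688, 75.3544692993164), 150.6405487060547)
ring ((449.58721923828125, 299.4089050292969), (50.658145904541016, 57.295223236083984), 175.23568725585938)
ball ((599.8779907226562, 97.14723205566406), (59.81586837768555, 65.89187622070312), 98.6592788696289)
tan px [ 13 103 210] [ 16 127 230] foot [ 30   1 252] floor [109  16 127]
   inliers 84 169
coaster [584.61432183  -6.76571958]
   inliers 91 187
cupfoot [598.21652743  96.54977902]
   inliers 57 112
top coaster [587.29220758  -6.9302617 ]
   inliers 49 105
top cupfoot [600.82644085  96.57130998]
```

Cameras agree to about 1–3 mm (top and scene closest). Top-camera frame with a common −0.8 mm x: coaster (586.5,−6.9), cup (600,96.6), disc (550.7,291), ring (451,301.2). Now to the bottle.

```bash
python3 - <<'E'
from go import *
plan((.5865,-.0069,.250),82.4); plan((.5865,-.0069,.127),82.4)
E
```

```text
t 2.2 tcp [0.4978 0.0528 0.3203] gap 1.001 F [-0.3  0.2  0.8]
  shift [-0.962 -0.471  0.888] turn [ 0.0001 -0.0004 -0.0007] rows>= 3.0
t 2.2 tcp [0.4978 0.0528 0.3203] gap 1.001 F [-0.3  0.2  0.8]
  shift [-0.965 -0.471  2.118] turn [ 0.0001 -0.0004 -0.0007] rows>= 5.0
```

```bash
python3 -m inch '[[-1,[-0.96,-0.47,0.2],[0,0,-0.0007]],[-1,[-0.96,-0.47,0.2],[0,0,-0.0007]],[-1,[-0.96,-0.47,0.8],[0,0,-0.0007]],[-1,[-0.96,-0.47,0.8],[0,0,-0.0007]],[-1,[-0.96,-0.47,0.8],[0,0,-0.0007]]]'
python3 - <<'E'
from go import *
plan((.5865,-.0069,.127),82.4)
p,d=snapshot("top"); cv2.imwrite("pics/t1.png",p); p,d=snapshot("wrist"); cv2.imwrite("pics/w2.png",p)
E
```

```text
t: 2.7
tcp_pos: [0.5848, -0.0072, 0.2381]
tool_rot: [0.066, 0.998, 0.001, -0.004]
force: [-1.0, -0.4, -0.2]
finger_gap: 0.997
t 2.7 tcp [ 0.5848 -0.0072  0.2381] gap 0.997 F [-1.  -0.4 -0.2]
  shift [-0.027  0.004  1.297] turn [ 0.0001 -0.0013 -0.    ] rows>= 3.0
```

View pics/w2.png

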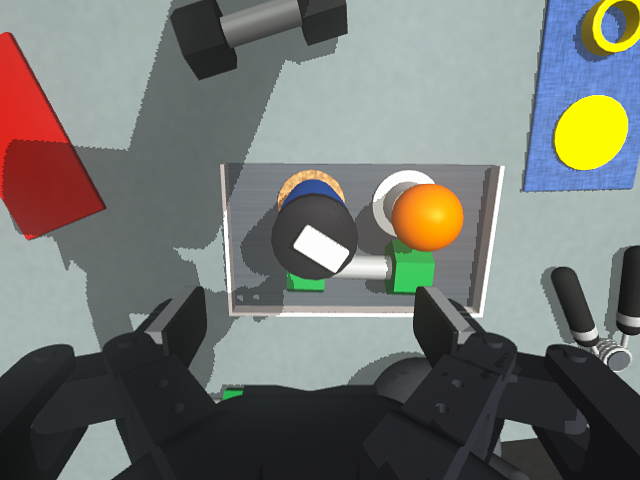

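```bash
python3 -m inch '[[-1,[-0.01,0,0.4],[0,0,0]],[-1,[-0.01,0,0.8],[0,0,0]],[-1,[-0.01,0,1],[0,0,0]],[-1,[-0.01,0,1],[0,0,0]]]'
python3 - <<'E'
from go import *
plan((.5865,-.0069,.127),82.4)
E
```

```text
t: 3.2
tcp_pos: [0.5868, -0.0075, 0.1406]
tool_rot: [0.066, 0.998, 0.0, -0.002]
force: [-1.1, 0.3, -0.0]
finger_gap: 1.0
t 3.2 tcp [ 0.5868 -0.0075  0.1406] gap 1.0 F [-1.1  0.3 -0. ]
  shift [0.003 0.006 0.323] turn [ 0.     -0.0005  0.0001] rows>= 1.0
```

```bash
python3 -m inch '[[-1,[0,0.005,0.2],[0,0,0]],[-1,[0,0.005,0.32],[0,0,0]],[-1,[0,0.005,0.32],[0,0,0]],[1,[0,0.005,0.32],[0,0,0]],[1,[0,0.005,0.32],[0,0,0]],[1,[0,0.005,0.32],[0,0,0]],[1,[0,0.005,0.32],[0,0,0]],[1,[0,0.005,0.32],[0,0,0]],[1,[0,0.005,0.32],[0,0,0]],[1,[0,0.005,0.32],[0,0,0]],[1,[0,0.005,0.32],[0,0,0]]]' 50
python3 -m inch '[[1,[0,0,-0.1],[0,0,0]],[1,[0,0,-0.3],[0,0,0]],[1,[0,0,-0.3],[0,0,0]]]'
python3 - <<'E'
from go import *
plan((.5507,.291,.29),82.4)
p,d=snapshot("scene"); cv2.imwrite("pics/s1.png",p[100:400,200:600])
E
```

```text
t: 4.3
tcp_pos: [0.5894, -0.0078, 0.111]
tool_rot: [0.067, 0.998, 0.0, 0.002]
force: [-0.5, 2.2, 5.8]
finger_gap: 0.692
t: 4.6
tcp_pos: [0.5899, -0.0085, 0.1416]
tool_rot: [0.066, 0.998, -0.001, 0.002]
force: [1.0, 0.2, -1.9]
finger_gap: 0.689
t 4.6 tcp [ 0.5899 -0.0085  0.1416] gap 0.689 F [ 1.   0.2 -1.9]
  shift [ 0.778  2.916 -1.303] turn [-0.0001  0.0008 -0.    ] rows>= 7.0
```

View pics/s1.png

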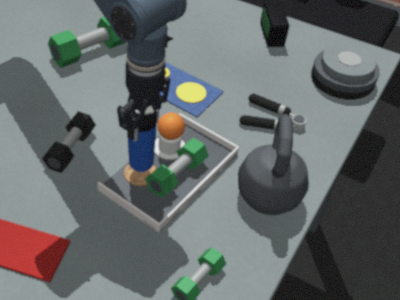

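```bash
python3 -m inch '[[1,[0,0,-0.3],[0,0,0]],[1,[0,0,-0.6],[0,0,0]],[1,[0,0,-0.9],[0,0,0]],[1,[0.05,0.2,-1],[0,0,0]],[1,[0.15,0.5,-1],[0,0,0]],[1,[0.25,0.9,-1],[0,0,0]]]'
python3 -m inch '[[1,[0.1,0.4,0],[0,0,0]],[1,[0.2,0.8,0],[0,0,0]],[1,[0.25,1,0],[0,0,0]]]'
python3 -m inch '[[1,[0.1,0.4,0],[0,0,0]],[1,[0.2,0.7,0],[0,0,0]],[1,[0.25,0.95,0],[0,0,0]],[1,[0.25,0.95,0],[0,0,0]]]'
python3 - <<'E'
from go import *
plan((.5507,.291,.20),82.4)
E
```

```text
t: 5.25
tcp_pos: [0.575, 0.0839, 0.2388]
tool_rot: [0.068, 0.998, -0.0, -0.0]
force: [0.2, -0.1, -3.1]
finger_gap: 0.689
t: 5.55
tcp_pos: [0.5621, 0.1898, 0.238]
tool_rot: [0.065, 0.998, 0.0, -0.001]
force: [-0.3, -1.2, -3.5]
finger_gap: 0.689
t: 5.95
tcp_pos: [0.5502, 0.2874, 0.2379]
tool_rot: [0.064, 0.998, 0.0, -0.001]
force: [-0.1, -0.3, -2.4]
finger_gap: 0.689
t 5.95 tcp [0.5502 0.2874 0.2379] gap 0.689 F [-0.1 -0.3 -2.4]
  shift [-0.001  0.036  0.566] turn [ 0.0001 -0.0003  0.0006] rows>= 2.0
```

```bash
python3 -m inch '[[1,[0,0.03,0.3],[0,0,0]],[1,[0,0.03,0.5],[0,0,0]],[1,[0,0.03,0.5],[0,0,0]],[1,[0,0.03,0.5],[0,0,0]]]'
python3 - <<'E'
from go import *
import pickle
plan((.5507,.291,.20),82.4)
for n in ["scene","wrist","top"]:
    info=camera_info(n);p,d=snapshot(n); cv2.imwrite(f"pics/b_{n}.png",p); pickle.dump((info,d),open(f"pics/b_{n}.pkl","wb"))
cv2.imwrite("pics/b_c.png",cv2.resize(cv2.imread("pics/b_scene.png")[90:260,280:480],None,fx=3,fy=3))
E
```

```text
t: 6.35
tcp_pos: [0.5519, 0.2866, 0.1886]
tool_rot: [0.067, 0.998, -0.001, -0.001]
force: [0.5, 0.1, -1.6]
finger_gap: 0.688
t 6.35 tcp [0.5519 0.2866 0.1886] gap 0.688 F [ 0.5  0.1 -1.6]
  shift [0.018 0.043 0.073] turn [-0.0002 -0.0002 -0.0001] rows>= 1.0
```

View pics/b_c.png

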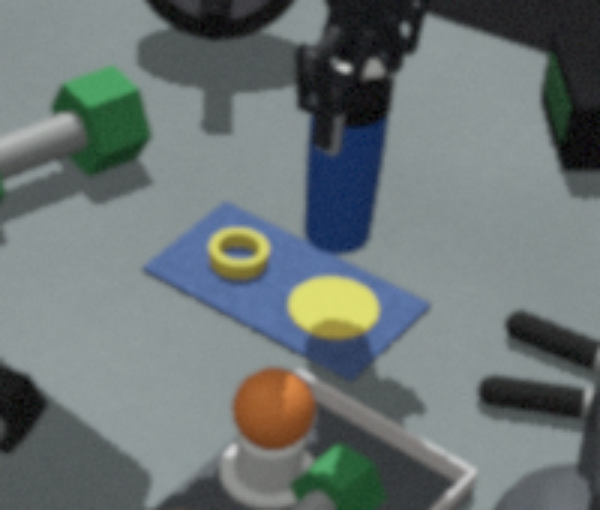

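View pics/b_wrist.png

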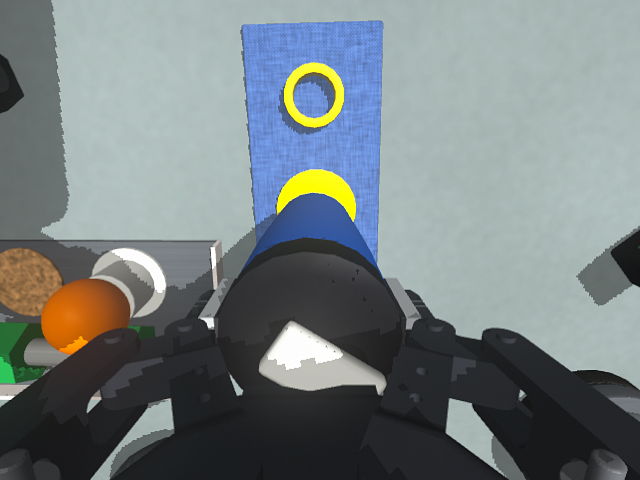

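View pics/b_top.png

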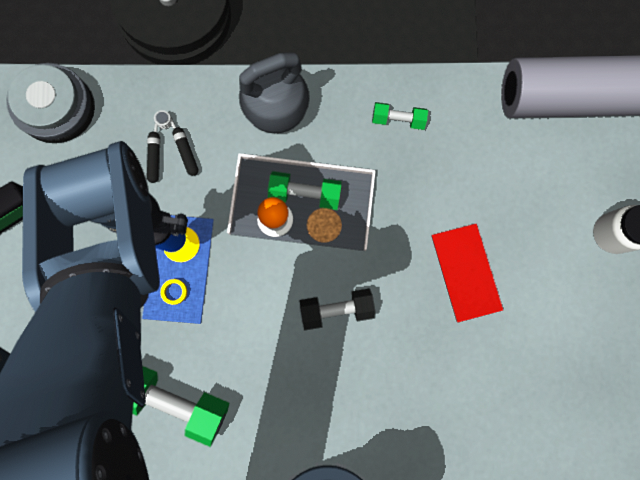

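```bash
cat > axis.py <<'E'
from meas import *
def lateral(m,info,y,v0,v1):
    """x of a vertical axis at given y from silhouette midline rows v0..v1"""
    xs=[]
    for v in range(v0,v1):
        u=np.nonzero(m[v])[0]
        if len(u)<4: continue
        d,o=rays([((u.min()+u.max())/2,v)],info); d=d[0]
        xs.append(o[0]+d[0]*(y-o[1])/d[1])
    return np.array(xs)
E
python3 - <<'E'
from axis import *
import pickle
info,d=pickle.load(open("pics/b_scene.pkl","rb")); p=cv2.imread("pics/b_scene.png")
cs=comps(mask(p,(105,120,30),(125,255,255)),100)
m=min(cs,key=lambda t:np.hypot(*(t[1]-(394,150)))); print(m[0],m[1],m[3]); mm=m[2]
print((lateral(mm,info,.2866,142,170)*1000).round(1))
C['yellow']=((20,90,60),(36,255,255))
print("disc",circ(pick(p,"yellow",(391,192)),.009,info))
it,dt=pickle.load(open("pics/b_top.pkl","rb")); pt=cv2.imread("pics/b_top.png")
h=hsv(pt); z=np.zeros(h.shape[:2],bool); z[200:250,300:350]=1
print("coaster top",circ(z&(h[...,0]>4)&(h[...,0]<24)&(h[...,1]>70),.010,it))
h=hsv(p); z[:]=0; z[240:300,310:370]=1
print("coaster scene",circ(z&(h[...,0]>4)&(h[...,0]<24)&(h[...,1]>70),.010,info))
info,d=pickle.load(open("pics/b_wrist.pkl","rb")); p=cv2.imread("pics/b_wrist.png")
C['yellow']=((22,120,60),(36,255,255))
print("ring w",circ(pick(p,"yellow",(314,95)),.021,info))
def arc(m,z,r,x0):
    from scipy.optimize import least_squares
    c=max(cv2.findContours(m.astype(np.uint8),0,1)[0],key=cv2.contourArea).reshape(-1,2)
    P=onplane(c,z,info)[:,:2]*1000
    f=lambda q:np.hypot(*(P-q).T)-r
    q=least_squares(f,x0,loss='cauchy',f_scale=.7).x
    print((abs(f(q))<1.2).sum()); return q
print("disc w",arc(pick(p,"yellow",(314,190)),.009,38,(551,291)))
E
```

```text
834 [394.21702638 152.86450839] [382 129  26  46]
[548.4 548.7 547.7 548.  548.3 548.6 548.9 549.2 548.2 548.5 548.8 549.
 549.3 549.6 548.6 548.9 549.2 549.5 549.8 550.1 549.1 548.1 548.4 548.7
 549.  549.3 549.5 549.8]
disc ((551.673828125, 291.3085632324219), (72.39270782470703, 75.29053497314453), 26.917865753173828)
coaster top ((586.2688598632812, -6.874833106994629), (73.54629516601562, 74.76068115234375), 169.9121856689453)
coaster scene ((585.695556640625, -7.478353500366211), (71.06871032714844, 74.92987060546875), 12.479525566101074)
ring w ((450.21978759765625, 302.8783874511719), (50.64423751831055, 50.68849182128906), 146.80010986328125)
117
disc w [550.18511394 291.89380903]
```

```bash
python3 -m inch '[[1,[0,0.02,0.2],[0,0,0]],[1,[-0.015,0.043,0.4],[0,0,0]],[1,[-0.015,0.043,0.55],[0,0,0]],[1,[-0.015,0.043,0.6],[0,0,0]],[1,[-0.015,0.043,0.6],[0,0,0]],[1,[-0.015,0.043,0.6],[0,0,0]]]'
python3 - <<'E'
from go import *
plan((.5542,.2912,.111+.0187),82.4)
plan((.5542,.2912,.111+.0187),82.4)
E
```

```text
t: 7.1
tcp_pos: [0.555, 0.2916, 0.1305]
tool_rot: [0.066, 0.998, 0.0, 0.001]
force: [-0.8, -0.1, -1.3]
finger_gap: 0.69
t 7.1 tcp [0.555  0.2916 0.1305] gap 0.69 F [-0.8 -0.1 -1.3]
  shift [ 0.008 -0.005  0.195] turn [ 0.0002  0.0003 -0.0001] rows>= 1.0
t 7.1 tcp [0.555  0.2916 0.1305] gap 0.69 F [-0.8 -0.1 -1.3]
  shift [ 0.008 -0.005  0.195] turn [ 0.0002  0.0003 -0.0001] rows>= 1.0
```

```bash
python3 -m inch '[[1,[0.005,0,0.1],[0,0,0]],[1,[0.005,0,0.16],[0,0,0]],[1,[0.005,0,0.16],[0,0,0]],[1,[0.005,0,0.16],[0,0,0]]]'
python3 - <<'E'
from axis import *
from go import plan
s=sense(); info=camera_info("scene"); p,d=snapshot("scene"); cv2.imwrite("pics/b2.png",cv2.resize(p[90:260,280:480],None,fx=3,fy=3))
m=mask(p,(105,120,30),(125,255,255)); m[:, :378]=0; m[:,412:]=0
r=lateral(m,info,s["tcp_pos"][1],160,188)*1000; print(r.round(1))
plan((.5542,.2912,.111+.0187),82.4)
E
```

```text
t: 7.5
tcp_pos: [0.5535, 0.2915, 0.113]
tool_rot: [0.066, 0.998, -0.0, -0.0]
force: [0.6, 0.0, -1.9]
finger_gap: 0.687
[550.2 550.5 550.8 551.1 550.1 550.4 549.4 549.7 550.  550.3 549.3 548.2
 547.2 547.5 547.8 546.8 547.1 547.4 547.7 548.  548.3 548.6 550.2 550.6
 553.6 552.5 550.1 550.4]
t 7.55 tcp [0.5537 0.2915 0.1133] gap 0.689 F [-0.3  0.3 -2.4]
  shift [-0.005 -0.003  0.023] turn [ 0.  0. -0.] rows>= 1.0
```

View pics/b2.png

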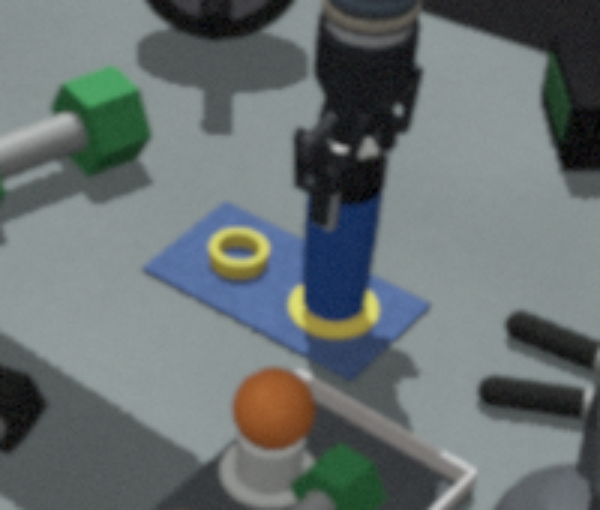

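```bash
python3 - <<'E'
from axis import *
info=camera_info("scene"); p,d=snapshot("scene"); cv2.imwrite("pics/b3.png",p)
h=hsv(p); bl=(h[...,0]>104)&(h[...,0]<126)&(h[...,1]>120); ye=(h[...,0]>18)&(h[...,0]<38)&(h[...,1]>80)
for v in range(156,206,2):
    b=np.nonzero(bl[v,370:420])[0]+370; y=np.nonzero(ye[v,370:420])[0]+370
    print(v,(b.min(),b.max()) if len(b) else None,(y.min(),y.max()) if len(y) else None)
P=np.array([[.5517,.2913,.009+.0]])
for q in (-.027,.027):
    pass
print("disc centre px",proj(np.array([[.5517,.2913,.009],[.5517,.2913,.013],[.5517,.2913,.09]]),info))
E
```

```text
156 (np.int64(403), np.int64(405)) None
158 (np.int64(394), np.int64(405)) None
160 (np.int64(383), np.int64(405)) None
162 (np.int64(383), np.int64(405)) None
164 (np.int64(383), np.int64(404)) None
166 (np.int64(383), np.int64(404)) None
168 (np.int64(383), np.int64(404)) None
170 (np.int64(381), np.int64(403)) None
172 (np.int64(381), np.int64(403)) None
174 (np.int64(380), np.int64(403)) None
176 (np.int64(381), np.int64(402)) None
178 (np.int64(380), np.int64(402)) None
180 (np.int64(380), np.int64(402)) None
182 (np.int64(380), np.int64(402)) None
184 (np.int64(382), np.int64(403)) None
186 (np.int64(383), np.int64(400)) (np.int64(379), np.int64(380))
188 (np.int64(382), np.int64(400)) (np.int64(378), np.int64(403))
190 (np.int64(382), np.int64(399)) (np.int64(377), np.int64(404))
192 (np.int64(384), np.int64(399)) (np.int64(377), np.int64(405))
194 (np.int64(386), np.int64(397)) (np.int64(377), np.int64(405))
196 None (np.int64(378), np.int64(404))
198 None (np.int64(380), np.int64(403))
200 None (np.int64(383), np.int64(401))
202 (np.int64(403), np.int64(408)) (np.int64(388), np.int64(396))
204 (np.int64(383), np.int64(403)) None
disc centre px [[390.84696125 192.15918591]
 [390.98380523 190.96773659]
 [393.72708378 167.12799784]]
```

```bash
python3 - <<'E'
import cv2
p=cv2.imread("pics/b3.png")[140:215,360:430]; cv2.imwrite("pics/b3c.png",cv2.resize(p,None,fx=8,fy=8,interpolation=cv2.INTER_NEAREST))
E
```

View pics/b3c.png

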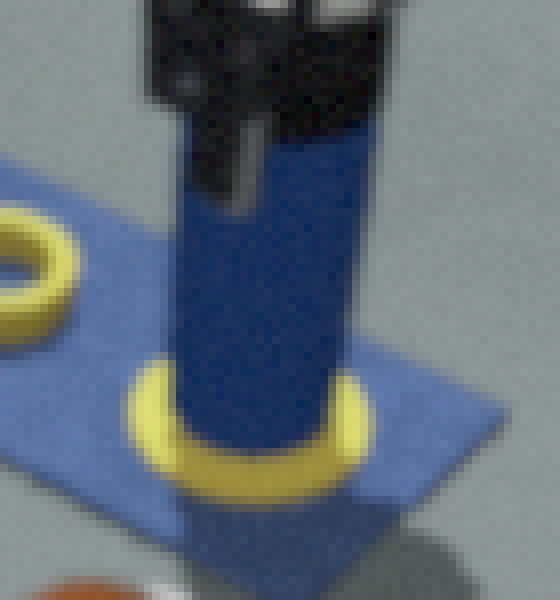

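```bash
python3 -m inch '[[1,[0,0,0.02],[0,0,0]],[1,[0,0,0.03],[0,0,0]],[1,[0,0,0.03],[0,0,0]]]'
python3 - <<'E'
from axis import *
info=camera_info("wrist"); p,d=snapshot("wrist"); cv2.imwrite("pics/w3.png",p)
E
```

```text
t: 7.9
tcp_pos: [0.5536, 0.2915, 0.1102]
tool_rot: [0.066, 0.998, -0.0, -0.0]
force: [-0.2, -0.1, -2.3]
finger_gap: 0.685
```

View pics/w3.png

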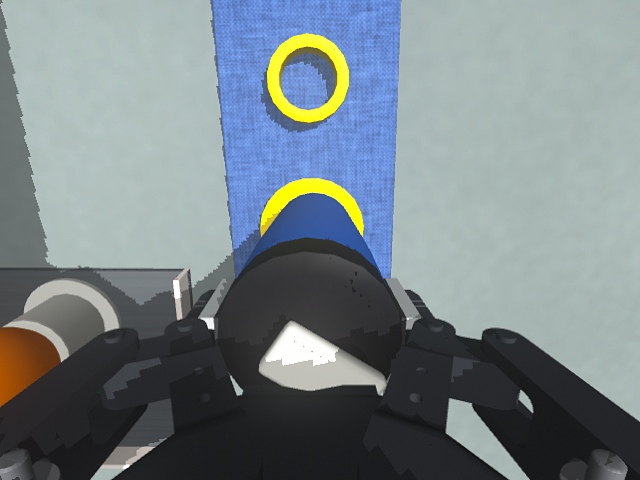

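```bash
python3 - <<'E'
from axis import *
info=camera_info("wrist"); p=cv2.imread("pics/w3.png")
print("disc edge",onplane([(312,178)],.009,info),"foot edge z.010,.012,.015",[onplane([(312,194)],z,info)[0].round(4) for z in (.010,.012,.015)])
h=hsv(p); 
for v in (196,200,206,212): 
    y=np.nonzero((h[v,:,0]>20)&(h[v,:,0]<36)&(h[v,:,1]>120))[0]; b=y[np.nonzero(np.diff(y)>10)[0]] if len(y) else 0
    g=np.nonzero(np.diff(y)>10)[0]; print(v,y.min(),y.max(),[ (y[i]+1,y[i+1]-1) for i in g])
E
python3 -m inch '[[1,[0,0,0.01],[0,0,0]],[1,[0,0,0.01],[0,0,0]]]'
```

```text
disc edge [[0.51210746 0.29762745 0.009     ]] foot edge z.010,.012,.015 [array([0.5231, 0.2962, 0.01  ]), array([0.5228, 0.2962, 0.012 ]), array([0.5223, 0.2962, 0.015 ])]
196 272 351 [(np.int64(297), np.int64(330))]
200 269 354 [(np.int64(291), np.int64(336))]
206 266 357 [(np.int64(285), np.int64(343))]
212 263 360 [(np.int64(280), np.int64(347))]
t: 8.15
tcp_pos: [0.5539, 0.2915, 0.1101]
tool_rot: [0.066, 0.998, 0.0, 0.0]
force: [-0.8, -1.0, 2.0]
finger_gap: 0.684
```

```bash
python3 -m inch '[[1,[0,0,-0.03],[0,0,0]],[1,[0,-0.013,-0.03],[0,0,0]],[1,[0,-0.013,-0.03],[0,0,0]],[1,[0,-0.013,-0.01],[0,0,0]],[1,[0,-0.013,0.005],[0,0,0]],[1,[0,-0.013,0.005],[0,0,0]]]'
python3 - <<'E'
from axis import *
info=camera_info("wrist"); p,d=snapshot("wrist")
h=hsv(p); 
for v in (196,200,206,212): 
    y=np.nonzero((h[v,:,0]>20)&(h[v,:,0]<36)&(h[v,:,1]>120))[0]
    g=np.nonzero(np.diff(y)>10)[0]; print(v,y.min(),y.max(),[ (y[i]+1,y[i+1]-1) for i in g])
E
python3 -m inch '[[0.2,[0,0,0],[0,0,0]],[-0.3,[0,0,0],[0,0,0]],[-1,[0,0,0],[0,0,0]],[-1,[0,0,0],[0,0,0]],[-1,[0,0,0],[0,0,0]],[-1,[0,0,-0.1],[0,0,0]],[-1,[0,0,-0.4],[0,0,0]],[-1,[0,0,-0.8],[0,0,0]],[-1,[0,0,-1],[0,0,0]]]'
```

```text
t: 8.75
tcp_pos: [0.5539, 0.2902, 0.11]
tool_rot: [0.066, 0.998, -0.0, 0.0]
force: [-1.6, 0.0, 5.8]
finger_gap: 0.69
196 273 353 [(np.int64(296), np.int64(331))]
200 270 356 [(np.int64(290), np.int64(337))]
206 267 359 [(np.int64(284), np.int64(343))]
212 264 362 [(np.int64(279), np.int64(347))]
t: 9.7
tcp_pos: [0.5551, 0.2908, 0.2128]
tool_rot: [0.066, 0.998, 0.001, 0.003]
force: [0.4, -0.3, -0.0]
finger_gap: 1.001
```

```bash
python3 - <<'E'
from go import *
plan((.600,.0966,.180),82.4)
info=camera_info("wrist"); p,d=snapshot("wrist"); cv2.imwrite("pics/w4.png",p)
info=camera_info("scene"); p,d=snapshot("scene"); cv2.imwrite("pics/s4.png",cv2.resize(p[140:215,360:430],None,fx=8,fy=8))
E
```

```text
t 9.7 tcp [0.5551 0.2908 0.2128] gap 1.001 F [ 0.4 -0.3 -0. ]
  shift [-0.699 -1.867  0.514] turn [ 0.0004  0.0008 -0.    ] rows>= 5.0
```

View pics/w4.png

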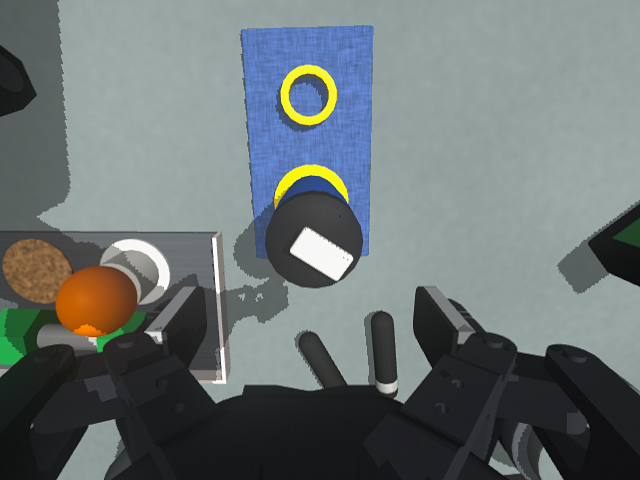

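View pics/s4.png

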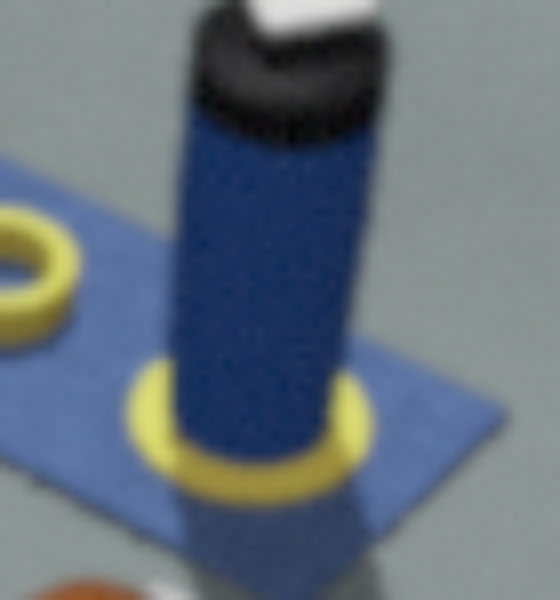

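The bottle stands centred on the disc: crop foot 175–330 against disc 128–375, so midpoints match. Now the ball.

```bash
python3 -m inch '[[-1,[-0.2,-0.45,0],[0,0,0]],[-1,[-0.35,-0.92,0],[0,0,0]],[-1,[-0.35,-0.93,0],[0,0,0]]]'
python3 -m inch '[[-1,[-0.2,-0.45,0],[0,0,0]],[-1,[-0.35,-0.92,0.2],[0,0,0]],[-1,[-0.35,-0.93,0.4],[0,0,0]],[-1,[-0.35,-0.93,0.5],[0,0,0]],[-1,[-0.35,-0.93,0.5],[0,0,0]]]'
python3 - <<'E'
from go import *
plan((.600,.0966,.076),82.4)
p,d=snapshot("wrist"); cv2.imwrite("pics/w5.png",p)
E
```

```text
t: 10.1
tcp_pos: [0.5765, 0.1882, 0.2078]
tool_rot: [0.069, 0.998, -0.001, -0.001]
force: [-0.6, 0.3, -1.3]
finger_gap: 1.004
t: 10.6
tcp_pos: [0.5962, 0.0973, 0.1565]
tool_rot: [0.066, 0.998, 0.0, -0.003]
force: [-0.0, 0.0, 1.5]
finger_gap: 0.999
t 10.6 tcp [0.5962 0.0973 0.1565] gap 0.999 F [-0.   0.   1.5]
  shift [-0.044 -0.001  0.992] turn [-0.     -0.0009 -0.    ] rows>= 2.0
```

View pics/w5.png

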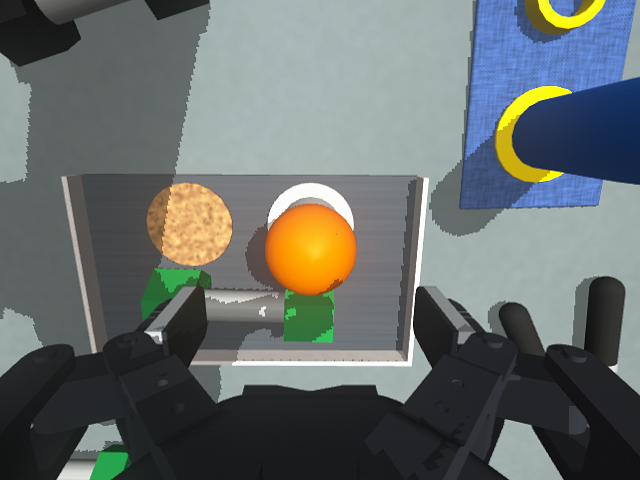

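```bash
python3 -m inch '[[-1,[-0.02,0,0.3],[0,0,0]],[-1,[-0.02,0,0.6],[0,0,0]],[-1,[-0.02,0,0.85],[0,0,0]],[-1,[-0.02,0,0.95],[0,0,0]],[-1,[-0.02,0,0.95],[0,0,0]],[-1,[-0.02,0,0.95],[0,0,0]]]'
python3 - <<'E'
from go import *
plan((.600,.0966,.076),82.4)
E
```

```text
t: 11.25
tcp_pos: [0.6011, 0.097, 0.065]
tool_rot: [0.066, 0.998, 0.0, 0.001]
force: [-1.1, 0.2, -0.9]
finger_gap: 1.0
t 11.25 tcp [0.6011 0.097  0.065 ] gap 1.0 F [-1.1  0.2 -0.9]
  shift [ 0.011 -0.006  0.077] turn [0.     0.0004 0.0001] rows>= 1.0
```

```bash
python3 -m inch '[[-1,[0.01,0,0.075],[0,0,0]],[-1,[0.01,0,0.075],[0,0,0]],[-1,[0.01,0,0.075],[0,0,0]]]'
python3 -m inch '[[1,[0,0,0],[0,0,0]],[1,[0,0,0],[0,0,0]],[1,[0,0,0],[0,0,0]],[1,[0,0,0],[0,0,0]],[1,[0,0,0],[0,0,0]],[1,[0,0,0],[0,0,0]],[1,[0,0,0],[0,0,0]]]' 40
python3 -m inch '[[1,[0,0,-0.2],[0,0,0]],[1,[0,0,-0.6],[0,0,0]],[1,[0,0,-1],[0,0,0]],[1,[0,0,-1],[0,0,0]]]'
python3 - <<'E'
from go import *
import pickle
plan((.451,.3012,.17),82.4)
for n in ["wrist","top"]:
    info=camera_info(n); p,d=snapshot(n); cv2.imwrite(f"pics/c_{n}.png",p);  pickle.dump((info,d),open(f"pics/c_{n}.pkl","wb"))
E
```

```text
t: 11.55
tcp_pos: [0.5993, 0.0964, 0.0568]
tool_rot: [0.066, 0.998, 0.0, 0.0]
force: [0.1, -0.2, -0.2]
finger_gap: 0.999
t: 12.25
tcp_pos: [0.5997, 0.0971, 0.0571]
tool_rot: [0.067, 0.998, 0.0, 0.001]
force: [-1.3, 2.8, 5.7]
finger_gap: 0.703
t: 12.65
tcp_pos: [0.6031, 0.096, 0.1615]
tool_rot: [0.066, 0.998, -0.0, 0.006]
force: [0.7, 0.2, -0.7]
finger_gap: 0.701
t 12.65 tcp [0.6031 0.096  0.1615] gap 0.701 F [ 0.7  0.2 -0.7]
  shift [1.78  1.833 0.083] turn [0.0001 0.0018 0.    ] rows>= 6.0
```

View pics/c_wrist.png

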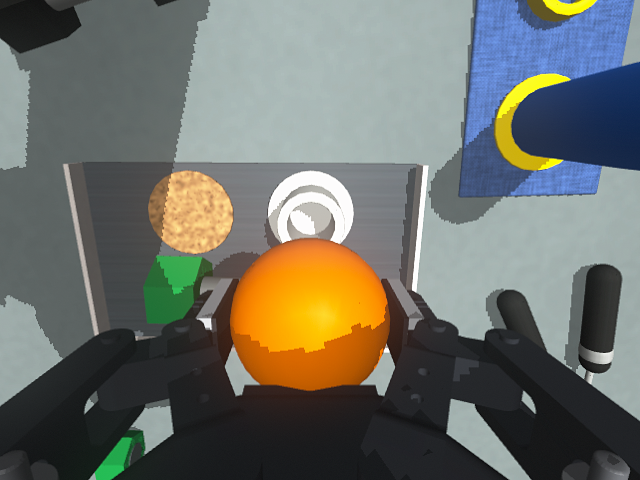

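```bash
python3 -m inch '[[1,[0.3,0,0],[0,0,0]],[1,[0.7,0.1,0],[0,0,0]],[1,[1,0.2,0],[0,0,0]],[1,[1,0.3,0],[0,0,0]]]'
python3 -m inch '[[1,[0.4,0.3,0],[0,0,0]],[1,[0.6,0.7,0],[0,0,0]],[1,[0.75,0.9,0],[0,0,0]],[1,[0.75,0.9,0],[0,0,0]]]'
python3 - <<'E'
from go import *
plan((.4509,.3016,.12),82.4)
E
```

```text
t: 13.15
tcp_pos: [0.4961, 0.1398, 0.1536]
tool_rot: [0.066, 0.998, -0.001, -0.007]
force: [-0.1, -0.2, -1.5]
finger_gap: 0.704
t: 13.55
tcp_pos: [0.439, 0.2405, 0.1547]
tool_rot: [0.064, 0.998, -0.001, -0.002]
force: [-0.1, 0.0, -1.1]
finger_gap: 0.709
t 13.55 tcp [0.439  0.2405 0.1547] gap 0.709 F [-0.1  0.  -1.1]
  shift [-0.042  0.621  0.533] turn [-0.0002 -0.0006  0.0007] rows>= 2.0
```

```bash
python3 -m inch '[[1,[-0.04,0.3,0],[0,0,0]],[1,[-0.04,0.6,0.2],[0,0,0]],[1,[-0.04,0.62,0.45],[0,0,0]],[1,[-0.04,0.62,0.5],[0,0,0]],[1,[-0.04,0.62,0.5],[0,0,0]],[1,[-0.04,0.62,0.5],[0,0,0]]]'
python3 - <<'E'
from meas import *
from go import plan
import pickle
plan((.4509,.3016,.046),82.4)
for n in ["wrist","scene"]:
    info=camera_info(n); p,d=snapshot(n); cv2.imwrite(f"pics/d_{n}.png",p);  pickle.dump((info,d),open(f"pics/d_{n}.pkl","wb"))
cv2.imwrite("pics/d_c.png",cv2.resize(p[100:240,300:460],None,fx=4,fy=4))
E
```

```text
t: 14.15
tcp_pos: [0.4542, 0.2986, 0.1064]
tool_rot: [0.067, 0.998, -0.0, -0.0]
force: [-1.3, -0.1, 0.2]
finger_gap: 0.705
t 14.15 tcp [0.4542 0.2986 0.1064] gap 0.705 F [-1.3 -0.1  0.2]
  shift [0.037 0.025 0.791] turn [-0.0001 -0.     -0.0002] rows>= 2.0
```

View pics/d_wrist.png

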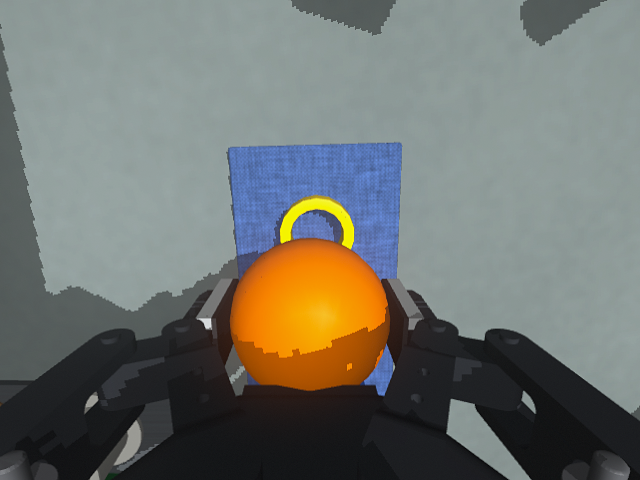

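View pics/d_c.png

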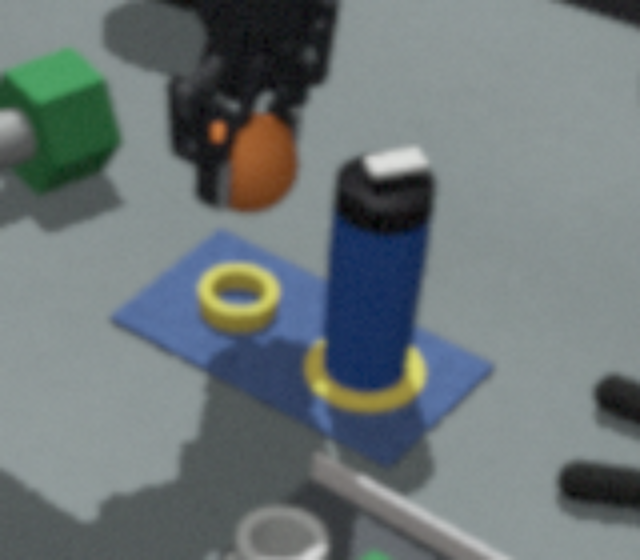

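```bash
python3 -m inch '[[1,[0.03,0.027,0.2],[0,0,0]],[1,[0.033,0.027,0.45],[0,0,0]],[1,[0.033,0.027,0.6],[0,0,0]],[1,[0.033,0.027,0.7],[0,0,0]],[1,[0.033,0.027,0.7],[0,0,0]],[1,[0.033,0.027,0.7],[0,0,0]]]'
python3 - <<'E'
from meas import *
from go import plan
plan((.4512,.3016,.046),82.4)
n="wrist"
info=camera_info(n); p,d=snapshot(n); cv2.imwrite(f"pics/e_{n}.png",p)
h=hsv(p); ye=(h[...,0]>20)&(h[...,0]<36)&(h[...,1]>120); n_=np.argwhere(ye[150:330,200:420])
v0=n_[:,0].min()+150
for v in range(v0,v0+40,6):
    y=np.nonzero(ye[v,200:420])[0]+200; print(v,y.min(),y.max(),(y.min()+y.max())/2) if len(y) else 0
E
```

```text
t: 14.85
tcp_pos: [0.4515, 0.3027, 0.037]
tool_rot: [0.067, 0.998, 0.0, 0.001]
force: [0.1, 0.3, -1.4]
finger_gap: 0.706
t 14.85 tcp [0.4515 0.3027 0.037 ] gap 0.706 F [ 0.1  0.3 -1.4]
  shift [ 0.002 -0.011  0.097] turn [ 0.0001  0.0002 -0.0001] rows>= 1.0
222 308 315 311.5
228 289 335 312.0
234 279 344 311.5
240 274 350 312.0
246 269 355 312.0
252 355 357 356.0
```

View pics/e_wrist.png

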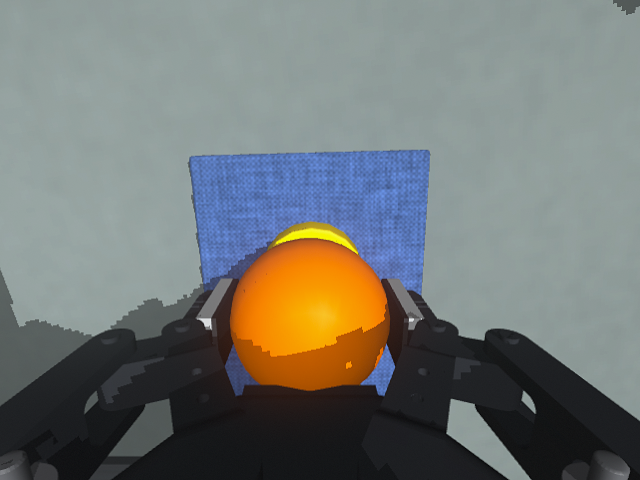

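```bash
python3 -m inch '[[1,[0,0.005,0.04],[0,0,0]],[1,[0,0.005,0.08],[0,0,0]],[1,[0,0.005,0.095],[0,0,0]],[1,[0,0.005,0.095],[0,0,0]],[1,[0,0.005,0.095],[0,0,0]]]'
```

```text
t: 15.4
tcp_pos: [0.4512, 0.3034, 0.0276]
tool_rot: [0.066, 0.998, 0.0, 0.0]
force: [-1.4, 0.9, 5.6]
finger_gap: 0.709
```

```bash
python3 -m inch '[[0.3,[0,0,0],[0,0,0]],[0,[0,0,0],[0,0,0]],[-0.5,[0,0,0],[0,0,0]],[-1,[0,0,0],[0,0,0]],[-1,[0,0,0],[0,0,0]],[-1,[0,0,0],[0,0,0]],[-1,[0,0,-0.2],[0,0,0]],[-1,[0,0,-0.5],[0,0,0]],[-1,[0,0,-0.9],[0,0,0]],[-1,[0,0,-1],[0,0,0]],[-1,[0,0,-1],[0,0,0]]]'
python3 - <<'E'
from meas import *
for n in ["wrist","scene"]:
    info=camera_info(n); p,d=snapshot(n); cv2.imwrite(f"pics/f_{n}.png",p)
cv2.imwrite("pics/f_c.png",cv2.resize(p[100:240,300:460],None,fx=4,fy=4))
E
```

```text
t: 16.5
tcp_pos: [0.4521, 0.3036, 0.1285]
tool_rot: [0.066, 0.998, 0.001, 0.002]
force: [-0.0, -0.3, -0.1]
finger_gap: 1.0
```

View pics/f_wrist.png

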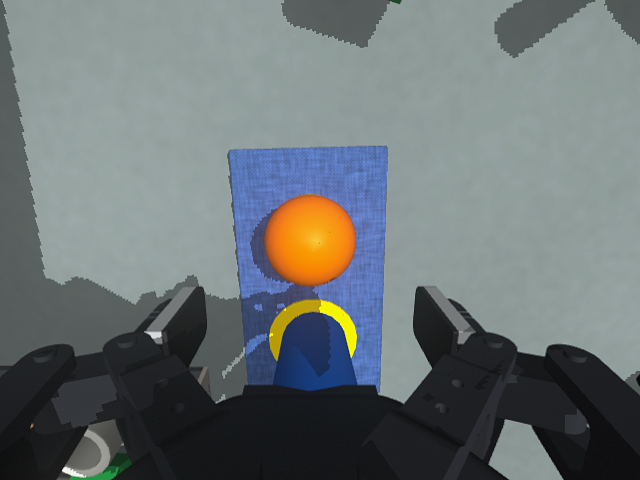

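View pics/f_c.png

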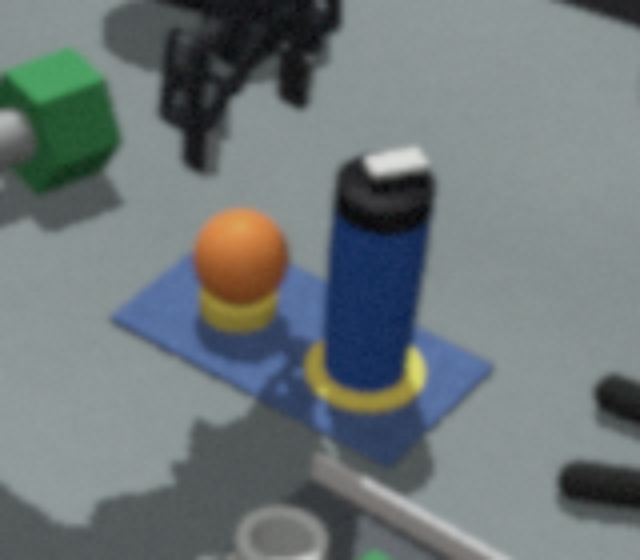

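Ball is seated on the ring, and the bottle stands on the disc, both centred. Moving back to look at the dumbbell.

```bash
python3 -m inch '[[-1,[0,-0.1,-0.5],[0,0,0]],[-1,[0,-0.5,-0.9],[0,0,0]],[-1,[0,-0.9,-1],[0,0,0]],[-1,[0,-1,-1],[0,0,0]]]'
python3 -m inch '[[-1,[0,-0.5,0],[0,0,0]],[-1,[-0.2,-0.9,0],[0,0,0]],[-1,[-0.4,-1,0],[0,0,0]]]'
python3 -m inch '[[-1,[-0.4,-0.4,0],[0,0,0]],[-1,[-0.6,-0.5,0],[0,0,0]],[-1,[-0.7,-0.6,0],[0,0,0]],[-1,[-0.7,-0.6,0],[0,0,0]],[-1,[-0.7,-0.6,0],[0,0,0]],[-1,[-0.7,-0.6,0],[0,0,0]]]'
python3 - <<'E'
from meas import *
import pickle
print(sense()["tcp_pos"])
for n in ["wrist","top"]:
    info=camera_info(n); p,d=snapshot(n); cv2.imwrite(f"pics/g_{n}.png",p); pickle.dump((info,d),open(f"pics/g_{n}.pkl","wb"))
E
```

```text
t: 17.0
tcp_pos: [0.4371, 0.2013, 0.2271]
tool_rot: [0.068, 0.998, -0.001, -0.0]
force: [0.7, -0.5, -1.1]
finger_gap: 1.001
t: 17.3
tcp_pos: [0.4623, 0.097, 0.2248]
tool_rot: [0.068, 0.998, -0.0, -0.003]
force: [0.1, 0.2, 0.4]
finger_gap: 0.996
t: 17.9
tcp_pos: [0.5237, 0.0322, 0.2262]
tool_rot: [0.066, 0.998, 0.0, -0.001]
force: [0.3, -0.1, -0.6]
finger_gap: 0.997
[0.52372757 0.03224658 0.2261693 ]
```

View pics/g_wrist.png

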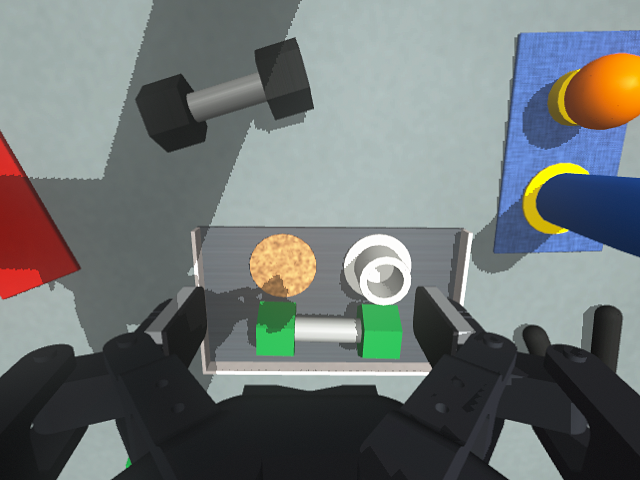

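View pics/g_top.png

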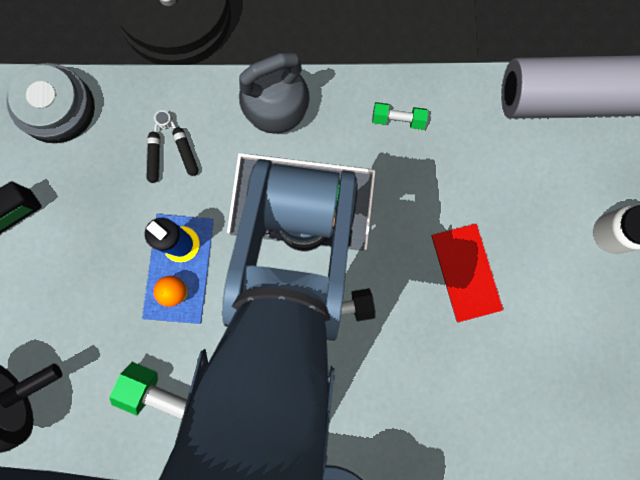

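```bash
python3 - <<'E'
from meas import *
import pickle
def handle(p,info,box,name):
    u0,u1,v0,v1=box
    h=hsv(p); g=mask(p,(45,100,30),(80,255,255)); z=np.zeros(g.shape,bool); z[v0:v1,u0:u1]=1
    cs=sorted(comps(g&z,80),key=lambda t:t[1][0]); 
    for c in cs: print(name,"green",c[0],c[1].round(1),c[3])
    return cs
def hm(p,info,box):
    u0,u1,v0,v1=box; h=hsv(p); m=np.zeros(h.shape[:2],bool); m[v0:v1,u0:u1]=((h[...,1]<25)&(h[...,2]>135))[v0:v1,u0:u1]
    c=max(comps(m,20),key=lambda t:t[0]); print("   handle",c[0],c[1].round(1),c[3]); 
    cols=np.nonzero(c[2].any(0))[0]; cols=cols[4:-4]; mid=[]; w=[]
    for u in cols:
        v=np.nonzero(c[2][:,u])[0]; mid.append((u,(v.min()+v.max())/2)); w.append(v.max()-v.min()+1)
    P=onplane(mid,.033,info)[:,:2]; a=cv2.fitLine((P*1000).astype(np.float32),cv2.DIST_HUBER,0,.01,.01).ravel()
    print("   axis",a.round(3),"yaw",np.degrees(np.arctan2(a[1],a[0])).round(2),"thick px",np.median(w))
    e=onplane([mid[0],mid[-1]],.046,info); print("   ends",e.round(4)[:, :2],"mid",e.mean(0).round(4), np.linalg.norm(e[0]-e[1]))
    return c
info,d=pickle.load(open("pics/g_wrist.pkl","rb")); p=cv2.imread("pics/g_wrist.png")
print([hsv(p)[v,328].tolist() for v in range(312,346,3)])
cs=handle(p,info,(240,415,295,365),"w")
# inner edges of heads at top plane z=.060 : left head right edge, right head left edge, outer edges
for c in cs:
    r=rectc(c[2],.060,info); print("  rect z.06",np.round(r[0],1),np.round(r[1],1),round(r[2],2))
hm(p,info,(298,360,312,346))
info,d=pickle.load(open("pics/b_top.pkl","rb")); p=cv2.imread("pics/b_top.png")
cs=handle(p,info,(262,350,165,215),"t")
for c in cs:
    r=rectc(c[2],.060,info); print("  rect z.06",np.round(r[0],1),np.round(r[1],1),round(r[2],2))
hm(p,info,(289,321,178,202))
cv2.imwrite("pics/g_c.png",cv2.resize(cv2.imread("pics/g_wrist.png")[290:370,240:420],None,fx=4,fy=4,interpolation=0))
E
```

```text
[[101, 16, 125], [90, 14, 111], [40, 13, 122], [42, 7, 176], [45, 7, 213], [45, 4, 232], [45, 2, 245], [50, 3, 234], [40, 3, 223], [48, 7, 190], [96, 11, 120], [98, 22, 125]]
w green 2053 [275.4 328.6] [256 301  40  55]
w green 2116 [380.5 331.9] [357 304  46  55]
  rect z.06 [631.1 -17.4] [38.4 59.9] 80.39
  rect z.06 [647.9  85.5] [43.9 60. ] 80.73
   handle 1352 [327.2 329.9] [298 318  62  24]
   axis [1.59000e-01 9.87000e-01 6.55575e+02 3.83350e+01] yaw 80.86 thick px 23.0
   ends [[0.6426 0.0075]
 [0.6516 0.0619]] mid [0.6471 0.0347 0.046 ] 0.05512131540524852
t green 522 [278.2 185. ] [267 171  23  32]
t green 563 [330.1 193.9] [319 179  23  32]
  rect z.06 [658.4  85.9] [42.  61.6] 82.39
  rect z.06 [640.8 -19. ] [40.5 61.2] 79.36
   handle 91 [301.5 190.5] [289 187  32   8]
   axis [1.41000e-01 9.90000e-01 6.55845e+02 2.98400e+01] yaw 81.92 thick px 2.0
   ends [[0.6514 0.0558]
 [0.6497 0.0086]] mid [0.6506 0.0322 0.046 ] 0.047291714894093465
```

View pics/g_c.png

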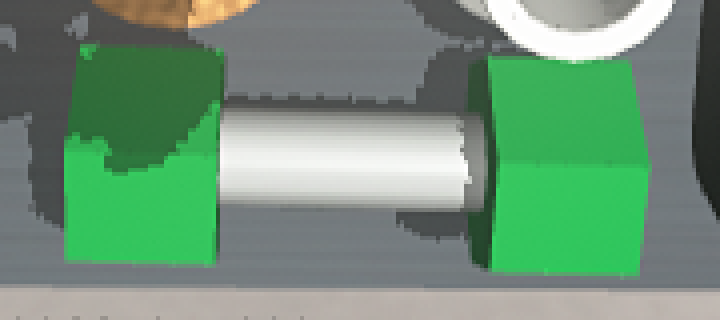

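```bash
python3 - <<'E'
from meas import *
import pickle
info,d=pickle.load(open("pics/g_wrist.pkl","rb"))
# head ridge/top face: row of top-face inner edges; outer edges too
for v in (330,345):
    P=onplane([(294.4,v),(362.4,v),(256.2,v),(401.5,v)],.060,info)[:,:2]*1000
    print(v,P.round(1).tolist(), "inner mid",(P[0]+P[1])/2,np.linalg.norm(P[0]-P[1]),"outer mid",(P[2]+P[3])/2,np.linalg.norm(P[2]-P[3]))
E
```

```text
330 [[634.7, 1.3], [643.6, 68.3], [629.7, -36.3], [648.8, 106.9]] inner mid [639.1779935   34.80513124] 67.60330888336105 outer mid [639.25775376  35.26180792] 144.4805928362033
345 [[651.4, -1.1], [660.4, 66.8], [646.4, -39.2], [665.7, 105.8]] inner mid [655.93901902  32.82552199] 68.46157000098742 outer mid [656.02310578  33.28776893] 146.3152318615042
```

```bash
python3 - <<'E'
from go import *
plan((.655,.033,.17),-8.2)
E
```

```text
t 18.0 tcp [0.5244 0.0321 0.2267] gap 1.001 F [-0.5  0.3  0.3]
  shift [-1.295  0.18   0.753] turn [-1.000e-04 -2.000e-04  2.519e-01] rows>= 11.0
```

```bash
python3 -m inch '[[-0.2,[-0.3,0.1,0],[0,0,0.252]],[-0.2,[-0.6,0.18,0],[0,0,0.252]],[-0.2,[-0.95,0.18,0],[0,0,0.252]],[-0.2,[-0.95,0.18,0],[0,0,0.252]],[-0.2,[-0.95,0.18,0],[0,0,0.252]],[-0.2,[-0.95,0.18,0],[0,0,0.252]],[-0.2,[-0.95,0.18,0],[0,0,0.252]],[-0.2,[-0.95,0.18,0],[0,0,0.252]],[-0.2,[-0.95,0.18,0],[0,0,0.252]],[-0.2,[-0.95,0.18,0],[0,0,0.252]],[-0.2,[-0.95,0.18,0],[0,0,0.252]],[-0.2,[-0.95,0.18,0],[0,0,0.252]],[-0.2,[-0.95,0.18,0],[0,0,0.252]],[-0.2,[-0.95,0.18,0],[0,0,0.252]]]' 100
python3 - <<'E'
from go import *
plan((.655,.033,.15),-8.2)
E
```

```text
t: 19.4
tcp_pos: [0.6219, 0.0365, 0.2269]
tool_rot: [0.756, 0.654, 0.0, -0.0]
force: [-0.0, 0.5, 1.5]
finger_gap: 0.603
t 19.4 tcp [0.6219 0.0365 0.2269] gap 0.603 F [-0.   0.5  1.5]
  shift [0.013 0.333 0.956] turn [-0.     -0.     -0.0001] rows>= 3.0
```

```bash
python3 -m inch '[[-0.2,[0.013,0.2,0.2],[0,0,0]],[-0.2,[0.013,0.33,0.5],[0,0,0]],[-0.2,[0.013,0.33,0.8],[0,0,0]],[-0.2,[0.013,0.33,0.95],[0,0,0]],[-0.2,[0.013,0.33,0.95],[0,0,0]],[-0.2,[0.013,0.33,0.95],[0,0,0]]]'
python3 - <<'E'
from go import *
plan((.655,.033,.033),-8.2)
info=camera_info("wrist"); p,d=snapshot("wrist"); cv2.imwrite("pics/i.png",p)
E
```

```text
t: 20.0
tcp_pos: [0.6552, 0.0326, 0.1324]
tool_rot: [0.757, 0.654, 0.0, 0.0]
force: [0.2, -0.1, 0.4]
finger_gap: 0.602
t 20.0 tcp [0.6552 0.0326 0.1324] gap 0.602 F [ 0.2 -0.1  0.4]
  shift [ 0.004 -0.004  1.181] turn [ 0.0001 -0.     -0.0003] rows>= 3.0
```

View pics/i.png

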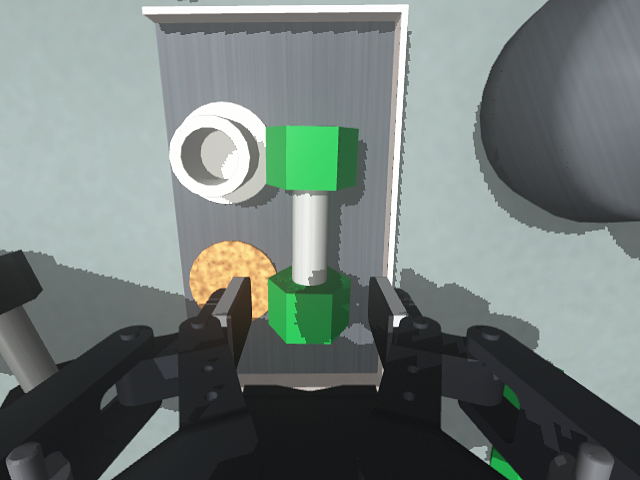

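```bash
python3 -m inch '[[-0.2,[0,0,0.3],[0,0,0]],[-0.2,[0,0,0.6],[0,0,0]],[-0.2,[0,0,0.8],[0,0,0]],[-0.2,[0,0,0.9],[0,0,0]],[-0.2,[0,0,0.9],[0,0,0]]]'
python3 - <<'E'
from go import *
plan((.655,.033,.033),-8.2)
info=camera_info("wrist"); p,d=snapshot("wrist"); cv2.imwrite("pics/i2.png",p)
E
```

```text
t: 20.55
tcp_pos: [0.6549, 0.0326, 0.0418]
tool_rot: [0.757, 0.654, -0.0, -0.0]
force: [0.1, -0.3, 0.7]
finger_gap: 0.603
t 20.55 tcp [0.6549 0.0326 0.0418] gap 0.603 F [ 0.1 -0.3  0.7]
  shift [0.004 0.    0.275] turn [-0.0001  0.     -0.0004] rows>= 1.0
```

View pics/i2.png

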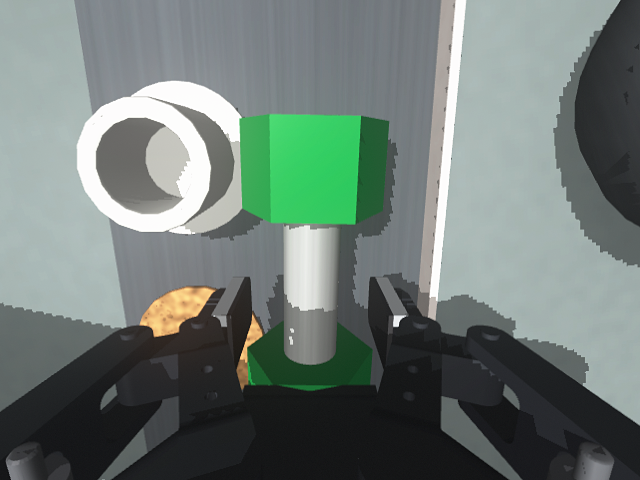

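```bash
python3 -m inch '[[-0.2,[0,0,0.12],[0,0,0]],[-0.2,[0,0,0.23],[0,0,0]],[-0.2,[0,0,0.27],[0,0,0]],[-0.2,[0,0,0.27],[0,0,0]],[-0.2,[0,0,0.27],[0,0,0]],[1,[0,0,0.27],[0,0,0]],[1,[0,0,0.27],[0,0,0]],[1,[0,0,0.27],[0,0,0]],[1,[0,0,0.27],[0,0,0]],[1,[0,0,0.27],[0,0,0]],[1,[0,0,0.27],[0,0,0]],[1,[0,0,0.27],[0,0,0]],[1,[0,0,0.27],[0,0,0]]]' 100
python3 -m inch '[[1,[0,0,-0.1],[0,0,0]],[1,[0,0,-0.2],[0,0,0]],[1,[0,0,-0.3],[0,0,0]],[1,[0,0,-0.3],[0,0,0]]]'
python3 - <<'E'
from go import *
plan((.4813,-.3045,.14),-76.5)
info=camera_info("wrist"); p,d=snapshot("wrist"); cv2.imwrite("pics/j.png",p)
p,d=snapshot("scene"); cv2.imwrite("pics/js.png",p)
E
```

```text
t: 21.9
tcp_pos: [0.6555, 0.0325, 0.0156]
tool_rot: [0.757, 0.654, 0.001, 0.0]
force: [-1.3, -0.5, 6.0]
finger_gap: 0.274
t: 22.3
tcp_pos: [0.6558, 0.0325, 0.0461]
tool_rot: [0.757, 0.654, 0.001, 0.001]
force: [-0.2, -0.4, -7.7]
finger_gap: 0.272
t 22.3 tcp [0.6558 0.0325 0.0461] gap 0.272 F [-0.2 -0.4 -7.7]
  shift [-3.587 -1.237 -0.755] turn [ 0.0004 -0.0002  0.1894] rows>= 8.0
```

View pics/j.png

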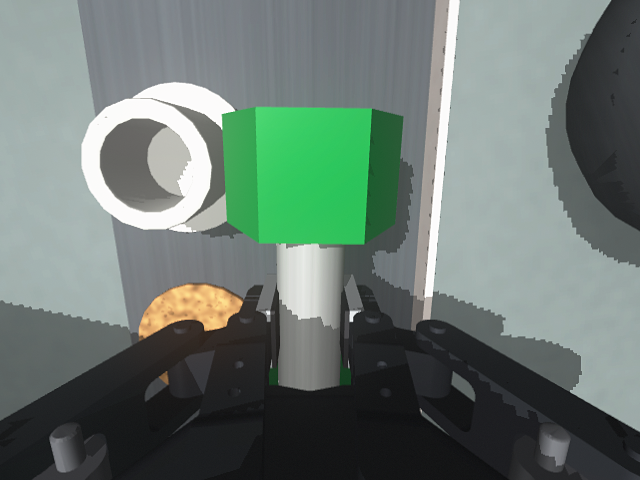

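View pics/js.png

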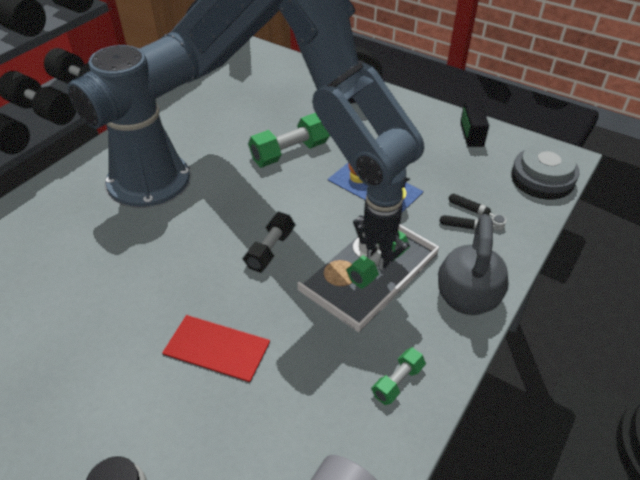

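```bash
python3 -m inch '[[1,[0,0,-0.3],[0,0,0]],[1,[0,0,-0.6],[0,0,0]],[1,[-0.1,0,-0.9],[0,0,0]],[1,[-0.4,-0.1,-0.9],[0,0,0]],[1,[-0.7,-0.25,-0.9],[0,0,0]],[1,[-0.9,-0.3,-0.9],[0,0,0]]]'
python3 -m inch '[[1,[-0.35,-0.12,0],[0,0,0]],[1,[-0.7,-0.24,0],[0,0,0]],[1,[-0.95,-0.33,0],[0,0,0]]]'
python3 -m inch '[[1,[-0.35,-0.12,0],[0,0,0]],[1,[-0.7,-0.24,0],[0,0,0]],[1,[-0.95,-0.33,0],[0,0,0]],[1,[-0.95,-0.33,0],[0,0,0]]]'
python3 - <<'E'
from go import *
plan((.4813,-.3045,.14),-76.5)
E
```

```text
t: 23.0
tcp_pos: [0.6091, -0.0531, 0.1343]
tool_rot: [0.757, 0.654, -0.002, -0.002]
force: [-0.4, 0.3, -7.7]
finger_gap: 0.274
t: 23.3
tcp_pos: [0.5641, -0.143, 0.1343]
tool_rot: [0.757, 0.654, -0.001, -0.001]
force: [1.1, 0.2, -7.8]
finger_gap: 0.273
t: 23.7
tcp_pos: [0.5177, -0.234, 0.1345]
tool_rot: [0.758, 0.652, -0.001, 0.0]
force: [0.4, 0.0, -6.5]
finger_gap: 0.273
t 23.7 tcp [ 0.5177 -0.234   0.1345] gap 0.273 F [ 0.4  0.  -6.5]
  shift [-0.751 -0.254  0.133] turn [0.     0.0003 0.1887] rows>= 8.0
```

```bash
python3 -m inch '[[1,[-0.3,-0.1,0],[0,0,0.1887]],[1,[-0.6,-0.2,0],[0,0,0.1887]],[1,[-0.75,-0.25,0.1],[0,0,0.1887]],[1,[-0.75,-0.25,0.1],[0,0,0.1887]],[1,[-0.75,-0.25,0.1],[0,0,0.1887]],[1,[-0.75,-0.25,0.1],[0,0,0.1887]],[1,[-0.75,-0.25,0.1],[0,0,0.1887]],[1,[-0.75,-0.25,0.1],[0,0,0.1887]],[1,[-0.75,-0.25,0.1],[0,0,0.1887]],[1,[-0.75,-0.25,0.1],[0,0,0.1887]],[1,[-0.75,-0.25,0.1],[0,0,0.1887]],[1,[-0.75,-0.25,0.1],[0,0,0.1887]]]'
python3 - <<'E'
from go import *
import pickle
plan((.4813,-.3045,.05),-76.5)
for n in ["wrist","scene","top"]:
    info=camera_info(n); p,d=snapshot(n); cv2.imwrite(f"pics/k_{n}.png",p); pickle.dump((info,d),open(f"pics/k_{n}.pkl","wb"))
E
```

```text
t: 24.9
tcp_pos: [0.4838, -0.301, 0.1248]
tool_rot: [0.993, 0.12, -0.0, -0.0]
force: [-0.5, -0.3, -7.6]
finger_gap: 0.272
t 24.9 tcp [ 0.4838 -0.301   0.1248] gap 0.272 F [-0.5 -0.3 -7.6]
  shift [-0.032  0.028  0.935] turn [-0.      0.      0.0009] rows>= 2.0
```

View pics/k_wrist.png

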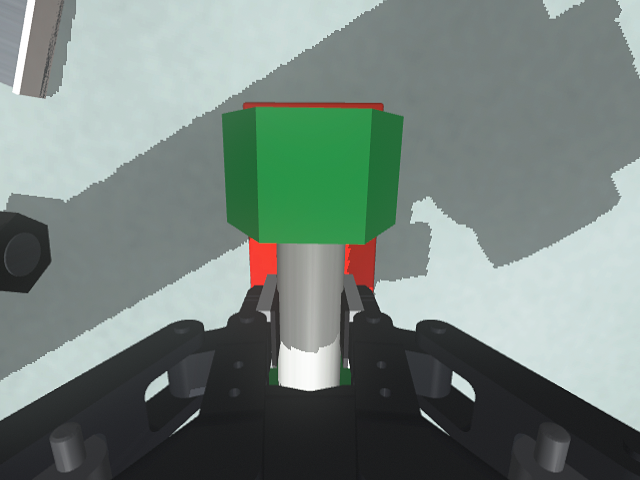

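View pics/k_scene.png

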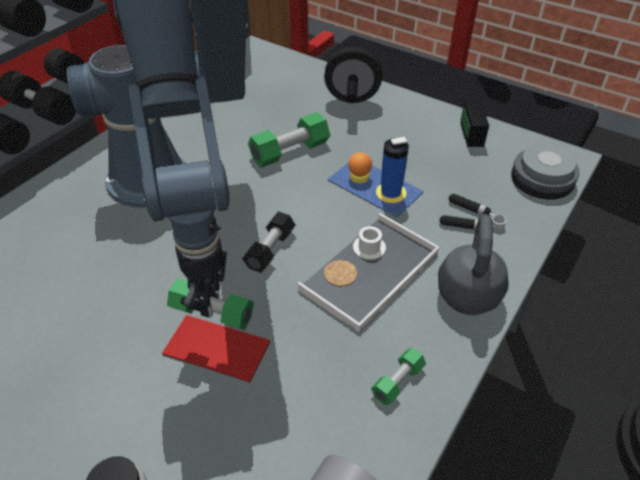

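View pics/k_top.png

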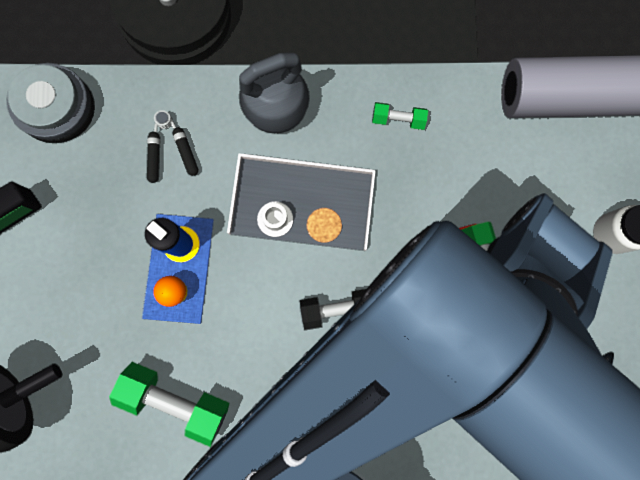

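```bash
python3 -m inch '[[1,[-0.03,0.028,0.3],[0,0,0.0009]],[1,[-0.03,0.028,0.6],[0,0,0.0009]],[1,[-0.03,0.028,0.8],[0,0,0.0009]],[1,[-0.03,0.028,0.9],[0,0,0.0009]],[1,[-0.03,0.028,0.9],[0,0,0.0009]],[1,[-0.03,0.028,0.9],[0,0,0.0009]]]'
python3 - <<'E'
from go import *
import pickle
plan((.4813,-.3045,.0367),-76.5)
for n in ["wrist","scene"]:
    info=camera_info(n); p,d=snapshot(n); cv2.imwrite(f"pics/l_{n}.png",p); pickle.dump((info,d),open(f"pics/l_{n}.pkl","wb"))
cv2.imwrite("pics/l_c.png",cv2.resize(p[260:390,150:290],None,fx=5,fy=5))
E
```

```text
t: 25.65
tcp_pos: [0.4821, -0.3052, 0.0354]
tool_rot: [0.993, 0.117, 0.001, 0.001]
force: [0.4, -0.4, -7.4]
finger_gap: 0.274
t 25.65 tcp [ 0.4821 -0.3052  0.0354] gap 0.274 F [ 0.4 -0.4 -7.4]
  shift [-0.007 -0.009  0.174] turn [ 0.0002 -0.0001 -0.0002] rows>= 1.0
```

View pics/l_wrist.png

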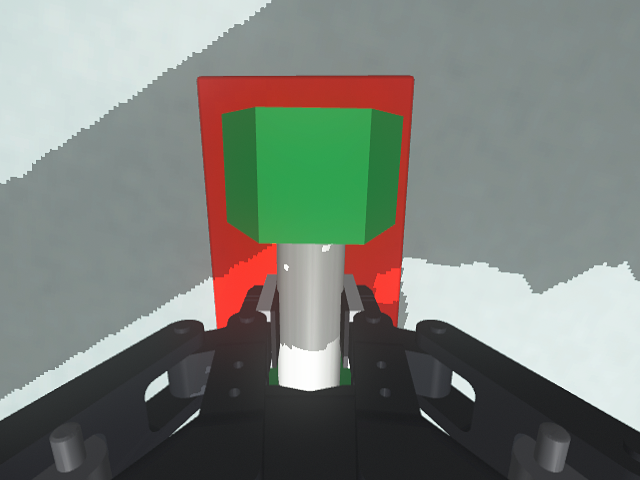

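View pics/l_c.png

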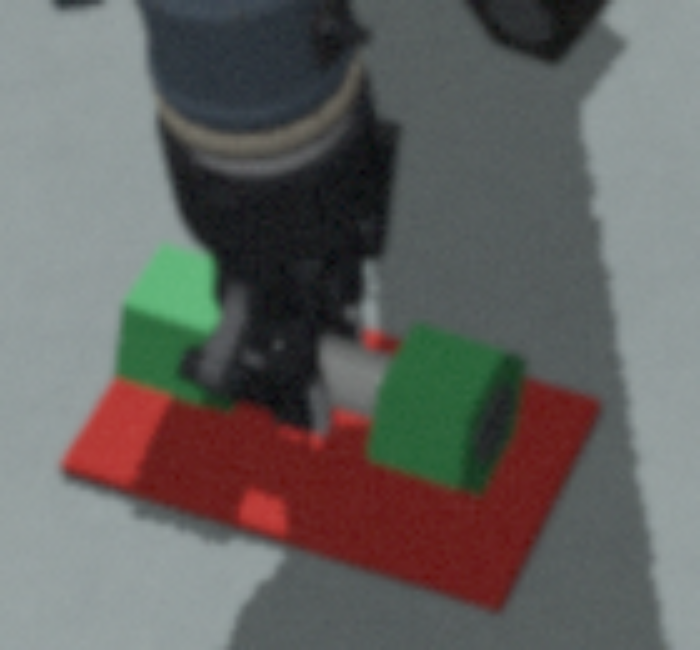

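```bash
python3 - <<'E'
from axis import *
import pickle
info,d=pickle.load(open("pics/l_wrist.pkl","rb")); p=cv2.imread("pics/l_wrist.png")
m=mask(p,(0,120,60),(5,255,255))
L=[];Rr=[]
for v in range(90,240,10):
    u=np.nonzero(m[v])[0]; L.append((u.min(),v)); Rr.append((u.max()+1,v))
T=[(u,np.nonzero(m[:,u])[0].min()) for u in range(210,405,10)]
def fit(pts):
    P=onplane(pts,.008,info)[:,:2]*1000; a=cv2.fitLine(P.astype(np.float32),cv2.DIST_HUBER,0,.01,.01).ravel(); return a,np.degrees(np.arctan2(a[1],a[0]))
for n,q in (("L",L),("R",Rr),("T",T)): print(n,fit(q))
l,_=fit(L);r,_=fit(Rr);t,_=fit(T)
def inter(a,b):
    s=np.linalg.solve(np.c_[a[:2],-b[:2]],b[2:]-a[2:]); return a[2:]+s[0]*a[:2]
c1,c2=inter(l,t),inter(r,t); far=(c1+c2)/2; ax=(l[:2]*np.sign(l[0])+r[:2]*np.sign(r[0])); ax/=np.linalg.norm(ax)
print("width",np.linalg.norm(c1-c2),"far mid",far,"axis",np.degrees(np.arctan2(ax[1],ax[0])),"centre",far-95*ax)
# dumbbell head far-face top edge & handle in wrist frame: underside now z~.026 -> axis z .053, head top z .080
ztop=.0354-.0096+.054
g=mask(p,(45,100,30),(80,255,255)); 
T=[(u,np.nonzero(g[60:,u])[0].min()+60) for u in range(262,366,8)]
P=onplane(T,ztop,info)[:,:2]*1000; a=cv2.fitLine(P.astype(np.float32),2,0,.01,.01).ravel(); print("head far edge",P.mean(0),np.degrees(np.arctan2(a[1],a[0])))
e=P.mean(0); print("top-face mid u", onplane([((257+371)/2,108)],ztop,info)[0][:2]*1000,"len edge px 257..371 ->",np.linalg.norm(np.diff(onplane([(257,108),(371,108)],ztop,info),axis=0)))
print(sense()["tcp_pos"])
# scene: pad and head
info,d=pickle.load(open("pics/k_scene.pkl","rb")); p=cv2.imread("pics/k_scene.png")
c=rectc(pick(p,"red",(217,348)),.008,info); print(c)
E
```

```text
L (array([ 9.7234815e-01,  2.3353606e-01,  5.1863831e+02, -2.4479045e+02],
      dtype=float32), np.float32(13.505343))
R (array([ 9.7129196e-01,  2.3789057e-01,  5.4354816e+02, -3.4008646e+02],
      dtype=float32), np.float32(13.7620735))
T (array([ 2.3202926e-01, -9.7270882e-01,  5.7173712e+02, -2.8232797e+02],
      dtype=float32), np.float32(-76.58342))
width 98.295456 far mid [ 571.79456 -282.56885] axis 13.633709 centre [ 479.47144 -304.96167]
head far edge [ 552.93833346 -288.97505415] -77.3673
top-face mid u [ 553.22150654 -290.00048504] len edge px 257..371 -> 0.030390424271859288
[ 0.48246287 -0.305425    0.03610818]
((482.5509033203125, -305.60467529296875), (186.80274963378906, 98.80296325683594), 13.556994438171387)
```

```bash
python3 -m inch '[[1,[-0.012,-0.007,0.08],[0,0,0]],[1,[-0.012,-0.007,0.14],[0,0,0]],[1,[-0.012,-0.007,0.17],[0,0,0]],[1,[-0.012,-0.007,0.17],[0,0,0]],[1,[-0.012,-0.007,0.17],[0,0,0]]]'
python3 -m inch '[[1,[0,0,0.01],[0,0,0]],[1,[0,0,0.01],[0,0,0]]]'
```

```text
t: 26.25
tcp_pos: [0.4802, -0.3042, 0.0177]
tool_rot: [0.993, 0.117, -0.0, -0.0]
force: [-0.3, -0.2, -7.5]
finger_gap: 0.275
t: 26.45
tcp_pos: [0.4802, -0.3042, 0.0176]
tool_rot: [0.993, 0.117, 0.0, 0.0]
force: [-1.2, 1.6, 2.2]
finger_gap: 0.272
```

```bash
python3 -m inch '[[0.3,[0,0,0],[0,0,0]],[0.2,[0,0,0],[0,0,0]],[0,[0,0,0],[0,0,0]],[-0.2,[0,0,0],[0,0,0]],[-0.2,[0,0,0],[0,0,0]],[-0.2,[0,0,-0.2],[0,0,0]],[-0.2,[0,0,-0.5],[0,0,0]],[-0.2,[0,0,-0.9],[0,0,0]],[-0.2,[0,0,-1],[0,0,0]]]'
python3 -m inch '[[-1,[0,0,-0.5],[0,0,0]],[-1,[-0.3,0,-0.9],[0,0,0]],[-1,[-0.6,0,-0.9],[0,0,0]],[-1,[-0.6,0,-0.9],[0,0,0]]]'
python3 - <<'E'
from go import *
import pickle
for n in ["wrist","scene","top"]:
    info=camera_info(n); p,d=snapshot(n); cv2.imwrite(f"pics/m_{n}.png",p); pickle.dump((info,d),open(f"pics/m_{n}.pkl","wb"))
E
```

```text
t: 27.35
tcp_pos: [0.4821, -0.3059, 0.1206]
tool_rot: [0.993, 0.117, 0.002, 0.003]
force: [0.7, -0.4, 0.6]
finger_gap: 0.603
t: 27.75
tcp_pos: [0.4193, -0.3182, 0.2077]
tool_rot: [0.993, 0.116, -0.0, 0.0]
force: [-1.0, 1.4, -0.2]
finger_gap: 1.0
```

View pics/m_wrist.png

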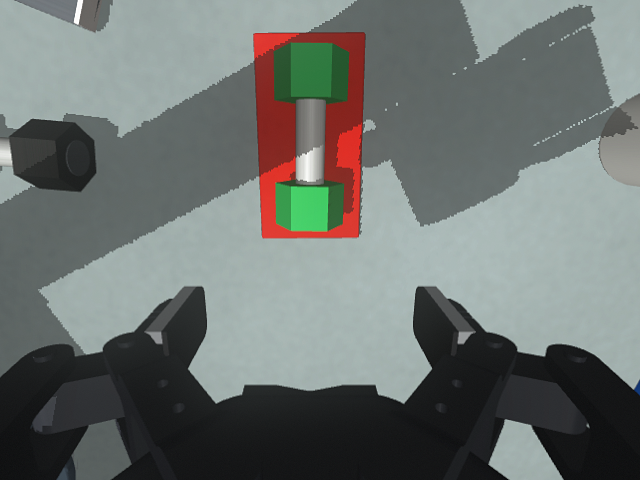

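View pics/m_scene.png

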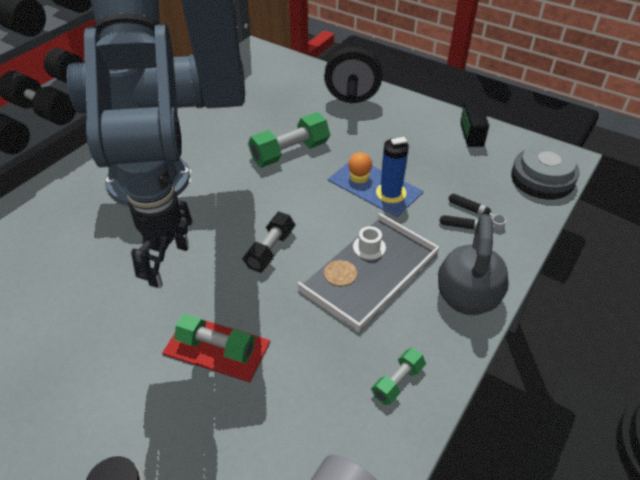

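```bash
python3 - <<'E'
from axis import *
import pickle
info,d=pickle.load(open("pics/m_wrist.pkl","rb")); p=cv2.imread("pics/m_wrist.png")
print("cam",info["origin"])
m=mask(p,(0,120,60),(5,255,255)); g=mask(p,(45,90,30),(80,255,255)); g[240:]=0
r=rectc(m|g&False,.008,info); print("pad w",r)
h=[(u,v) for v in range(108,176,4) for u in [0]]
H=hsv(p); gr=(H[...,1]<40)
mid=[]
for v in range(108,176,4):
    row=~m[v,285:336]; u=np.nonzero(row)[0]+285; mid.append(((u.min()+u.max()+1)/2-.5,v))
P=onplane(mid,.035,info)[:,:2]*1000; a=cv2.fitLine(P.astype(np.float32),2,0,.01,.01).ravel(); print("handle axis",a,np.degrees(np.arctan2(a[1],a[0])),mid[0],mid[-1])
v0=np.nonzero(g[:,310])[0]; print("green rows",v0.min(),v0.max())
e=onplane([(311,v0.min()-.5),(310,v0.max()+.5)],.062,info)[:,:2]*1000; print("ends",e,e.mean(0),np.linalg.norm(e[0]-e[1]))
cv2.imwrite("pics/m_c.png",cv2.resize(p[25:245,240:380],None,fx=2.7,fy=2.7,interpolation=0))
info,d=pickle.load(open("pics/m_top.pkl","rb")); p=cv2.imread("pics/m_top.png")
cv2.imwrite("pics/m_t.png",cv2.resize(p[215:330,420:520],None,fx=5,fy=5))
E
```

```text
cam [ 0.48227691 -0.30401843  0.34991416]
pad w ((480.05926513671875, -304.4493408203125), (188.1632537841797, 99.09879302978516), 13.57773208618164)
handle axis [ 9.7709399e-01  2.1280813e-01  4.8196909e+02 -3.0447592e+02] 12.286966 (np.float64(310.5), 108) (np.float64(309.0), 172)
green rows 43 230
ends [[ 551.04632745 -288.89856699]
 [ 409.24986476 -321.62526713]] [ 480.1480961  -305.26191706] 145.52413453905717
```

View pics/m_c.png

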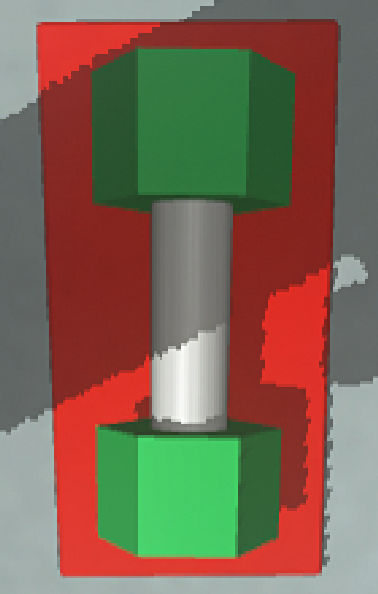

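View pics/m_t.png

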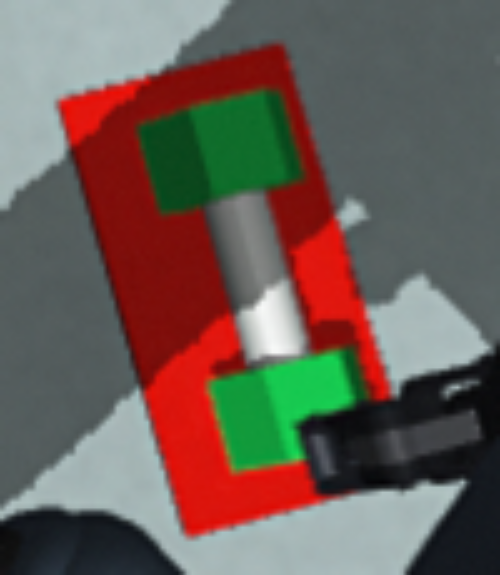

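The dumbbell lies within about 1 mm and 1° of the pad's centre and axis (near-nadir wrist view: pad (480.1,−304.5), dumbbell (480.1,−305)). Next, the bottle back.

```bash
python3 - <<'E'
from go import *
plan((.50,.08,.28),-76.5)
plan((.50,.08,.28),82.4)
E
```

```text
t 27.9 tcp [ 0.4218 -0.3179  0.2062] gap 0.999 F [-0.4 -0.   0.1]
  shift [ 1.681 -3.691 -0.547] turn [-0.0001 -0.     -0.0004] rows>= 9.0
t 27.9 tcp [ 0.4218 -0.3179  0.2062] gap 0.999 F [-0.4 -0.   0.1]
  shift [ 1.681 -3.691 -0.547] turn [-0.000e+00 -2.000e-04 -4.417e-01] rows>= 19.0
```

```bash
python3 -m inch '[[-1,[0.2,-0.4,-0.4],[0,0,0]],[-1,[0.3,-0.8,-0.55],[0,0,0]],[-1,[0.42,-0.92,-0.55],[0,0,0]]]'
python3 -m inch '[[-1,[0.2,-0.4,0],[0,0,0]],[-1,[0.4,-0.8,0],[0,0,0]],[-1,[0.42,-0.92,0],[0,0,0]]]'
python3 -m inch '[[-1,[0.2,-0.4,0],[0,0,0]],[-1,[0.4,-0.8,0],[0,0,0]],[-1,[0.42,-0.92,0],[0,0,0]]]'
python3 -m inch '[[-1,[0.42,-0.92,0],[0,0,-0.4417]],[-1,[0.42,-0.92,0],[0,0,-0.4417]],[-1,[0.42,-0.92,0],[0,0,-0.4417]],[-1,[0.42,-0.92,0],[0,0,-0.4417]],[-1,[0.42,-0.92,0],[0,0,-0.4417]],[-1,[0.42,-0.92,0],[0,0,-0.4417]],[-1,[0.42,-0.92,0],[0,0,-0.4417]],[-1,[0.42,-0.92,0],[0,0,-0.4417]],[-1,[0.42,-0.92,0],[0,0,-0.4417]],[-1,[0.42,-0.92,0],[0,0,-0.4417]],[-1,[0.42,-0.92,0],[0,0,-0.4417]],[-1,[0.42,-0.92,0],[0,0,-0.4417]],[-1,[0.42,-0.92,0],[0,0,-0.4417]],[-1,[0.42,-0.92,0],[0,0,-0.4417]],[-1,[0.42,-0.92,0],[0,0,-0.4417]],[-1,[0.42,-0.92,0],[0,0,-0.4417]],[-1,[0.42,-0.92,0],[0,0,-0.4417]],[-1,[0.42,-0.92,0],[0,0,-0.4417]],[-1,[0.42,-0.92,0],[0,0,-0.4417]],[-1,[0.42,-0.92,0],[0,0,-0.4417]]]'
python3 - <<'E'
from go import *
plan((.5510,.2910,.25),82.4)
E
```

```text
t: 28.2
tcp_pos: [0.442, -0.2158, 0.2631]
tool_rot: [0.993, 0.118, 0.001, -0.0]
force: [0.4, 0.4, -0.2]
finger_gap: 1.0
t: 28.5
tcp_pos: [0.4614, -0.1154, 0.2609]
tool_rot: [0.993, 0.119, -0.001, -0.001]
force: [0.4, -0.4, -0.1]
finger_gap: 0.998
t: 28.8
tcp_pos: [0.4811, -0.0171, 0.2611]
tool_rot: [0.993, 0.119, -0.0, -0.001]
force: [-0.2, -0.3, 0.1]
finger_gap: 1.001
t: 30.8
tcp_pos: [0.5, 0.0782, 0.2611]
tool_rot: [0.066, 0.998, -0.0, -0.001]
force: [-0.4, -0.7, 0.6]
finger_gap: 0.999
t 30.8 tcp [0.5    0.0782 0.2611] gap 0.999 F [-0.4 -0.7  0.6]
  shift [-0.224  2.177  0.297] turn [-0.0001 -0.0002  0.    ] rows>= 5.0
```

```bash
python3 -m inch '[[-1,[0,0.4,0],[0,0,0]],[-1,[-0.05,0.8,0],[0,0,0]],[-1,[-0.1,1,0],[0,0,0]]]'
python3 -m inch '[[-1,[0,0.4,0],[0,0,0]],[-1,[-0.05,0.8,0],[0,0,0]],[-1,[-0.1,1,0],[0,0,0]],[-1,[-0.1,1,0],[0,0,0]]]'
python3 -m inch '[[-1,[-0.02,0.17,0.15],[0,0,0]],[-1,[-0.02,0.17,0.3],[0,0,0]],[-1,[-0.02,0.17,0.3],[0,0,0]],[-1,[-0.02,0.17,0.3],[0,0,0]]]'
python3 - <<'E'
from go import *
plan((.5510,.2910,.127),82.4)
p,d=snapshot("wrist"); cv2.imwrite("pics/n.png",p)
E
```

```text
t: 31.1
tcp_pos: [0.5235, 0.1786, 0.2614]
tool_rot: [0.066, 0.998, 0.0, -0.0]
force: [0.4, 0.3, -0.4]
finger_gap: 1.001
t: 31.5
tcp_pos: [0.547, 0.2767, 0.261]
tool_rot: [0.065, 0.998, 0.0, 0.0]
force: [0.9, -1.4, -0.1]
finger_gap: 1.001
t: 31.9
tcp_pos: [0.5501, 0.2898, 0.2314]
tool_rot: [0.067, 0.998, -0.001, -0.001]
force: [0.3, -0.1, 0.3]
finger_gap: 1.0
t 31.9 tcp [0.5501 0.2898 0.2314] gap 1.0 F [ 0.3 -0.1  0.3]
  shift [-0.009  0.014  1.231] turn [-0.0002 -0.0002 -0.0002] rows>= 3.0
```

View pics/n.png

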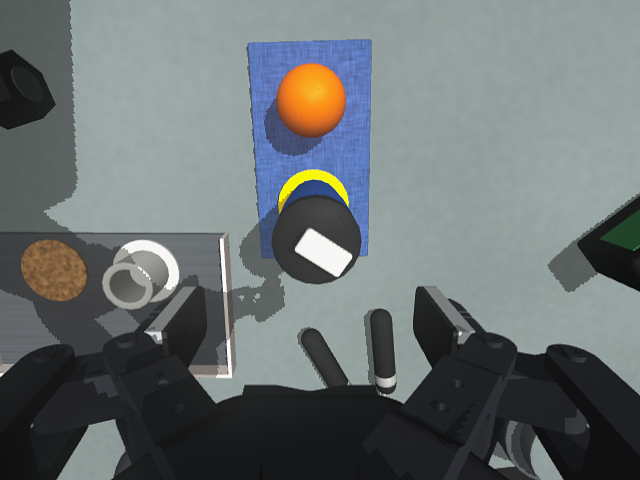

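```bash
python3 -m inch '[[-1,[-0.005,0.015,0.3],[0,0,0]],[-1,[-0.005,0.015,0.6],[0,0,0]],[-1,[-0.005,0.015,0.9],[0,0,0]],[-1,[-0.005,0.015,1],[0,0,0]],[-1,[-0.005,0.015,1],[0,0,0]]]'
python3 -m inch '[[-1,[0,0,0.15],[0,0,0]],[-1,[0,0,0.23],[0,0,0]],[-1,[0,0,0.23],[0,0,0]],[-1,[0,0,0.23],[0,0,0]]]'
python3 -m inch '[[1,[0,0,0],[0,0,0]],[1,[0,0,0],[0,0,0]],[1,[0,0,0],[0,0,0]],[1,[0,0,0],[0,0,0]],[1,[0,0,0],[0,0,0]],[1,[0,0,0],[0,0,0]],[1,[0,0,0],[0,0,0]]]' 50
python3 -m inch '[[1,[0,0,-0.2],[0,0,0]],[1,[0,0,-0.5],[0,0,0]],[1,[0,0,-0.9],[0,0,0]],[1,[0,0,-1],[0,0,0]],[1,[0,0,-1],[0,0,0]]]'
python3 - <<'E'
from go import *
plan((.589,-.007,.25),82.4)
E
```

```text
t: 32.45
tcp_pos: [0.5505, 0.2918, 0.1311]
tool_rot: [0.066, 0.998, -0.0, -0.001]
force: [-0.1, -0.4, -0.1]
finger_gap: 0.999
t: 32.85
tcp_pos: [0.5512, 0.2926, 0.1091]
tool_rot: [0.066, 0.998, 0.0, 0.0]
force: [-0.4, 0.5, 0.2]
finger_gap: 1.005
t: 33.55
tcp_pos: [0.5517, 0.2929, 0.1096]
tool_rot: [0.066, 0.998, 0.001, 0.001]
force: [-0.4, 0.7, 5.3]
finger_gap: 0.69
t: 34.05
tcp_pos: [0.5515, 0.2925, 0.2098]
tool_rot: [0.066, 0.998, 0.0, 0.001]
force: [-0.1, -0.5, -3.1]
finger_gap: 0.687
t 34.05 tcp [0.5515 0.2925 0.2098] gap 0.687 F [-0.1 -0.5 -3.1]
  shift [-0.767 -2.919 -0.216] turn [0.0001 0.0004 0.0001] rows>= 7.0
```

```bash
python3 -m inch '[[1,[-0.05,-0.25,0],[0,0,0]],[1,[-0.15,-0.6,0],[0,0,0]],[1,[-0.25,-0.97,0],[0,0,0]]]'
python3 -m inch '[[1,[-0.1,-0.35,0],[0,0,0]],[1,[-0.2,-0.7,0],[0,0,0]],[1,[-0.25,-0.97,0],[0,0,0]]]'
python3 -m inch '[[1,[-0.1,-0.35,0],[0,0,0]],[1,[-0.2,-0.7,0],[0,0,0]],[1,[-0.25,-0.97,0.2],[0,0,0]],[1,[-0.25,-0.97,0.3],[0,0,0]],[1,[-0.25,-0.97,0.3],[0,0,0]],[1,[-0.25,-0.97,0.3],[0,0,0]]]'
python3 - <<'E'
from go import *
import pickle
plan((.587,-.007,.14),82.4)
for n in ["wrist","scene"]:
    info=camera_info(n); p,d=snapshot(n); cv2.imwrite(f"pics/o_{n}.png",p); pickle.dump((info,d),open(f"pics/o_{n}.pkl","wb"))
E
```

```text
t: 34.35
tcp_pos: [0.5608, 0.1922, 0.2057]
tool_rot: [0.065, 0.998, -0.001, -0.003]
force: [0.2, -0.1, -3.2]
finger_gap: 0.684
t: 34.65
tcp_pos: [0.5735, 0.0913, 0.2058]
tool_rot: [0.067, 0.998, -0.0, -0.003]
force: [1.4, 0.0, -2.2]
finger_gap: 0.684
t: 35.25
tcp_pos: [0.5856, -0.0049, 0.1771]
tool_rot: [0.066, 0.998, 0.0, -0.002]
force: [-0.5, 0.4, -3.3]
finger_gap: 0.686
t 35.25 tcp [ 0.5856 -0.0049  0.1771] gap 0.686 F [-0.5  0.4 -3.3]
  shift [-0.019 -0.019  0.558] turn [ 0.0001 -0.0007  0.0001] rows>= 2.0
```

View pics/o_wrist.png

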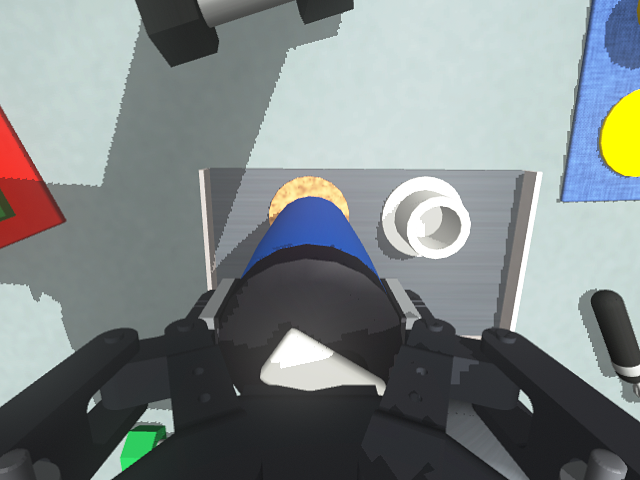

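```bash
python3 - <<'E'
from axis import *
import pickle
info,d=pickle.load(open("pics/o_scene.pkl","rb")); p=cv2.imread("pics/o_scene.png")
cv2.imwrite("pics/o_c.png",cv2.resize(p[170:320,290:400],None,fx=4,fy=4))
m=mask(p,(105,120,30),(125,255,255)); m[:,:310]=0;m[:,370:]=0
c=max(comps(m,100),key=lambda t:t[0]); print(c[0],c[1],c[3])
x,y,w,h=c[3]
print((lateral(c[2],info,-.0049,y+12,y+h-6)*1000).round(1))
print("coaster scene earlier 585.7,-7.5")
E
```

```text
945 [342.30582011 236.56190476] [329 212  27  47]
[585.2 585.3 584.2 584.3 584.4 584.5 584.6 584.6 584.7 584.8 584.9 583.8
 583.9 584.  584.1 585.4 585.5 584.4 584.5 584.6 584.7 584.8 584.9 585.
 585.1 585.2 584.  585.4 585.5]
coaster scene earlier 585.7,-7.5
```

View pics/o_c.png

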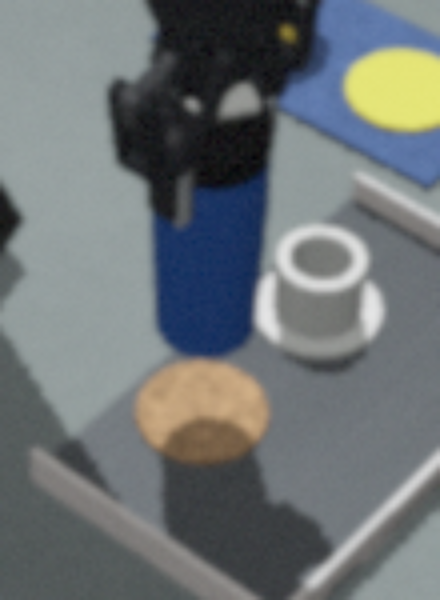

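```bash
python3 -m inch '[[1,[-0.013,-0.02,0.2],[0,0,0]],[1,[-0.013,-0.02,0.4],[0,0,0]],[1,[-0.013,-0.02,0.55],[0,0,0]],[1,[-0.013,-0.02,0.62],[0,0,0]],[1,[-0.013,-0.02,0.62],[0,0,0]],[1,[-0.013,-0.02,0.62],[0,0,0]]]'
python3 - <<'E'
from go import *
plan((.5864,-.007,.130),82.4)
p,d=snapshot("wrist"); cv2.imwrite("pics/p.png",p); 
h=hsv(p); t=(h[...,0]>5)&(h[...,0]<24)&(h[...,1]>70); t[:,:200]=0;t[:,380:]=0; t[270:]=0
vs=np.nonzero(t.any(1))[0]; print("top row",vs.min())
b=(h[...,0]>104)&(h[...,0]<126)&(h[...,1]>120); b[:,:230]=0; b[:,390:]=0; vb=np.nonzero(b[100:,312])[0]+100; print("foot row",vb.min())
for v in (vb.min()+2,vb.min()+6,vb.min()+12,vb.min()+18):
    y=np.nonzero(t[v])[0]; u=np.nonzero(b[v])[0]; print(v,y.min(),y.max(),(y.min()+y.max())/2,"bottle",u.min(),u.max(),(u.min()+u.max())/2)
info=camera_info("wrist"); print("edges",onplane([(312,vs.min())],.010,info)[0],onplane([(312,vb.min())],.012,info)[0])
E
```

```text
t: 35.95
tcp_pos: [0.5887, -0.0076, 0.1176]
tool_rot: [0.066, 0.998, -0.0, 0.001]
force: [1.1, 0.2, -2.2]
finger_gap: 0.692
t 35.95 tcp [ 0.5887 -0.0076  0.1176] gap 0.692 F [ 1.1  0.2 -2.2]
  shift [0.023 0.003 0.063] turn [-0.      0.0003  0.0002] rows>= 1.0
top row 178
foot row 197
199 272 352 312.0 bottle 297 324 310.5
203 269 354 311.5 bottle 290 332 311.0
209 266 357 311.5 bottle 283 339 311.0
215 264 359 311.5 bottle 278 343 310.5
edges [ 0.54824474 -0.00183891  0.01      ] [ 0.56150135 -0.00358548  0.012     ]
```

View pics/p.png

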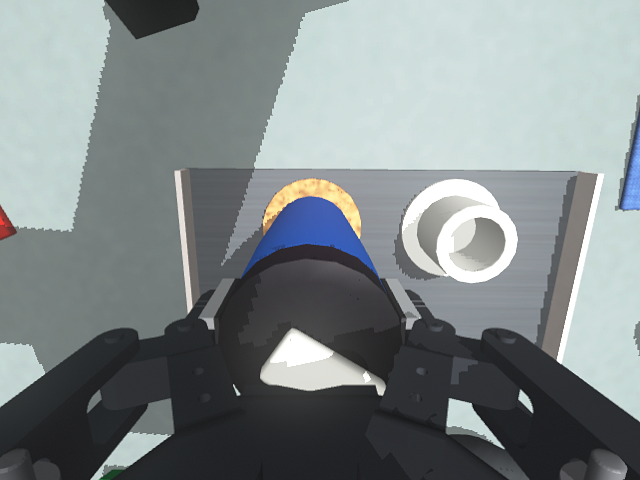

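```bash
python3 -m inch '[[1,[0.022,0.003,0.02],[0,0,0]],[1,[0.022,0.003,0.04],[0,0,0]],[1,[0.022,0.003,0.055],[0,0,0]],[1,[0.022,0.003,0.055],[0,0,0]],[1,[0.022,0.003,0.055],[0,0,0]]]'
python3 - <<'E'
from go import *
plan((.5864,-.007,.1292),82.4)
p,d=snapshot("wrist"); cv2.imwrite("pics/p2.png",p); 
h=hsv(p); t=(h[...,0]>5)&(h[...,0]<24)&(h[...,1]>70); t[:,:200]=0;t[:,380:]=0; t[270:]=0
vs=np.nonzero(t.any(1))[0]
b=(h[...,0]>104)&(h[...,0]<126)&(h[...,1]>120); b[:,:230]=0; b[:,390:]=0; vb=np.nonzero(b[100:,312])[0]+100; print("rows",vs.min(),vb.min())
for v in (vb.min()+6,vb.min()+12,vb.min()+18):
    y=np.nonzero(t[v])[0]; u=np.nonzero(b[v])[0]; print(v,(y.min()+y.max())/2,"bottle",(u.min()+u.max())/2)
info=camera_info("wrist"); print("edges",onplane([(312,vs.min())],.010,info)[0],onplane([(312,vb.min())],.011,info)[0])
E
```

```text
t: 36.5
tcp_pos: [0.5859, -0.0075, 0.1113]
tool_rot: [0.066, 0.998, 0.0, 0.0]
force: [-0.1, -1.1, -2.3]
finger_gap: 0.686
t 36.5 tcp [ 0.5859 -0.0075  0.1113] gap 0.686 F [-0.1 -1.1 -2.3]
  shift [-0.004  0.006  0.008] turn [0. 0. 0.] rows>= 1.0
rows 183 197
203 312.0 bottle 311.0
209 312.0 bottle 311.0
215 312.0 bottle 310.5
edges [ 0.54789191 -0.00184637  0.01      ] [ 0.55751146 -0.00311763  0.011     ]
```

```bash
python3 -m inch '[[1,[0,0.005,0.008],[0,0,0]],[1,[0,0.005,0.012],[0,0,0]],[1,[0,0.005,0.012],[0,0,0]]]'
python3 -m inch '[[0.3,[0,0,0],[0,0,0]],[0,[0,0,0],[0,0,0]],[-0.5,[0,0,0],[0,0,0]],[-1,[0,0,0],[0,0,0]],[-1,[0,0,0],[0,0,0]],[-1,[0,0,0],[0,0,0]],[-1,[0,0,-0.2],[0,0,0]],[-1,[0,0,-0.5],[0,0,0]],[-1,[0,0,-0.9],[0,0,0]],[-1,[0,0,-1],[0,0,0]],[-1,[0,0,-1],[0,0,0]]]'
python3 - <<'E'
from go import *
plan((.4512,.303,.15),82.4)
p,d=snapshot("wrist"); cv2.imwrite("pics/q.png",p); p,d=snapshot("scene"); cv2.imwrite("pics/qs.png",cv2.resize(p[170:320,290:400],None,fx=4,fy=4))
E
```

```text
t: 36.85
tcp_pos: [0.5862, -0.0071, 0.1106]
tool_rot: [0.066, 0.998, -0.0, 0.0]
force: [-0.7, 0.0, 1.3]
finger_gap: 0.688
t: 37.95
tcp_pos: [0.5872, -0.0071, 0.2121]
tool_rot: [0.066, 0.998, -0.0, 0.002]
force: [-0.8, -0.7, -0.2]
finger_gap: 0.996
t 37.95 tcp [ 0.5872 -0.0071  0.2121] gap 0.996 F [-0.8 -0.7 -0.2]
  shift [1.76  2.895 0.799] turn [-0.      0.0008  0.0001] rows>= 7.0
```

View pics/qs.png

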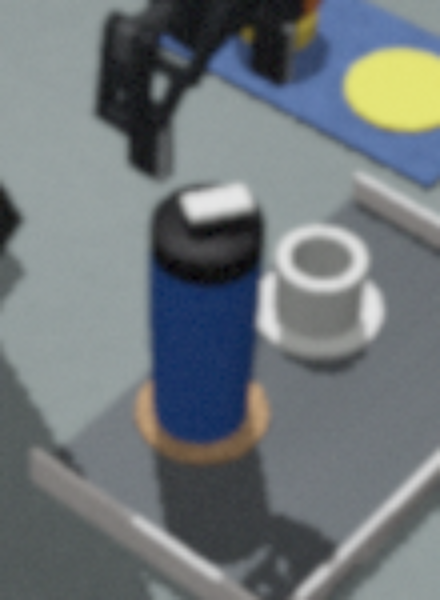

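View pics/q.png

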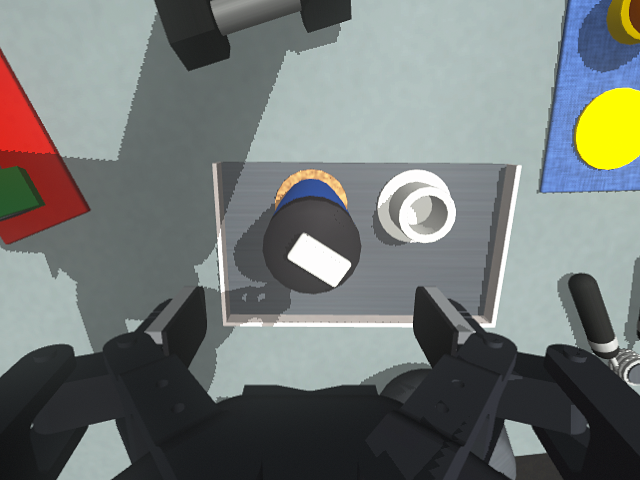

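```bash
python3 -m inch '[[-1,[0.2,0.4,0],[0,0,0]],[-1,[0.4,0.8,0],[0,0,0]],[-1,[0.58,0.95,0],[0,0,0]]]'
python3 -m inch '[[-1,[0.2,0.4,0],[0,0,0]],[-1,[0.4,0.8,0],[0,0,0]],[-1,[0.58,0.95,0],[0,0,0]]]'
python3 -m inch '[[-1,[0.2,0.4,0],[0,0,0]],[-1,[0.4,0.8,0.2],[0,0,0]],[-1,[0.58,0.97,0.5],[0,0,0]],[-1,[0.58,0.97,0.7],[0,0,0]],[-1,[0.58,0.97,0.7],[0,0,0]],[-1,[0.58,0.97,0.7],[0,0,0]]]'
python3 - <<'E'
from go import *
plan((.4512,.3032,.046),82.4)
p,d=snapshot("wrist"); cv2.imwrite("pics/r.png",p)
E
```

```text
t: 38.35
tcp_pos: [0.5386, 0.0975, 0.2077]
tool_rot: [0.065, 0.998, 0.001, -0.003]
force: [0.3, 0.0, -0.5]
finger_gap: 0.999
t: 38.65
tcp_pos: [0.4939, 0.1993, 0.208]
tool_rot: [0.065, 0.998, 0.0, -0.002]
force: [-0.4, 0.4, 0.8]
finger_gap: 0.997
t: 39.25
tcp_pos: [0.4506, 0.3001, 0.1388]
tool_rot: [0.066, 0.998, -0.001, -0.001]
force: [-0.6, -0.3, 1.1]
finger_gap: 0.999
t 39.25 tcp [0.4506 0.3001 0.1388] gap 0.999 F [-0.6 -0.3  1.1]
  shift [-0.005  0.034  1.115] turn [-0.0003 -0.0004  0.    ] rows>= 3.0
```

View pics/r.png

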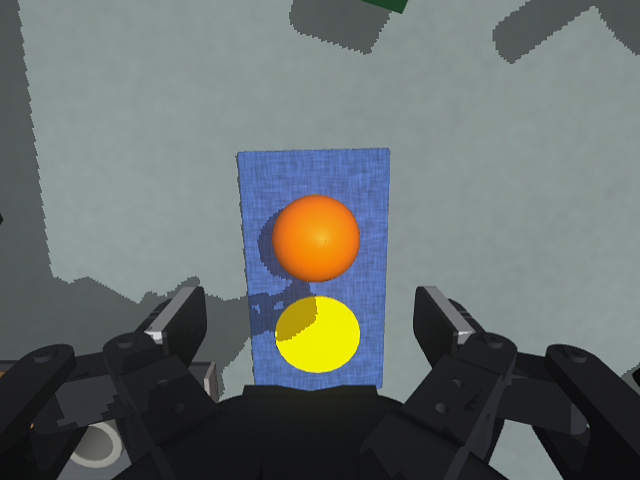

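```bash
python3 -m inch '[[-1,[-0.005,0.033,0.3],[0,0,0]],[-1,[-0.005,0.033,0.6],[0,0,0]],[-1,[-0.005,0.033,0.85],[0,0,0]],[-1,[-0.005,0.033,1],[0,0,0]],[-1,[-0.005,0.033,1],[0,0,0]],[-1,[-0.005,0.033,1],[0,0,0]]]'
python3 - <<'E'
from go import *
plan((.4512,.3032,.046),82.4)
E
```

```text
t: 39.9
tcp_pos: [0.4535, 0.3035, 0.041]
tool_rot: [0.067, 0.998, 0.0, 0.001]
force: [0.1, 0.1, 0.2]
finger_gap: 0.997
t 39.9 tcp [0.4535 0.3035 0.041 ] gap 0.997 F [0.1 0.1 0.2]
  shift [ 0.022 -0.006  0.137] turn [ 0.0001  0.0002 -0.0001] rows>= 1.0
```

```bash
python3 -m inch '[[-1,[0.02,0,0.08],[0,0,0]],[-1,[0.02,0,0.135],[0,0,0]],[-1,[0.02,0,0.135],[0,0,0]],[-1,[0.02,0,0.135],[0,0,0]]]'
python3 -m inch '[[1,[0,0,0],[0,0,0]],[1,[0,0,0],[0,0,0]],[1,[0,0,0],[0,0,0]],[1,[0,0,0],[0,0,0]],[1,[0,0,0],[0,0,0]],[1,[0,0,0],[0,0,0]],[1,[0,0,0],[0,0,0]]]' 40
python3 -m inch '[[1,[0,0,-0.2],[0,0,0]],[1,[0,0,-0.5],[0,0,0]],[1,[0,0,-0.9],[0,0,0]],[1,[0,0,-1],[0,0,0]],[1,[0,0,-1],[0,0,0]]]'
python3 - <<'E'
from go import *
plan((.600,.0966,.15),82.4)
E
```

```text
t: 40.3
tcp_pos: [0.4503, 0.304, 0.0267]
tool_rot: [0.066, 0.998, 0.0, 0.0]
force: [-1.2, -0.2, -0.9]
finger_gap: 1.0
t: 41.0
tcp_pos: [0.4504, 0.3041, 0.0271]
tool_rot: [0.066, 0.998, 0.0, 0.0]
force: [-0.6, -0.5, 5.7]
finger_gap: 0.708
t: 41.5
tcp_pos: [0.4512, 0.3044, 0.1279]
tool_rot: [0.066, 0.998, 0.001, 0.002]
force: [-1.2, 0.7, -2.7]
finger_gap: 0.705
t 41.5 tcp [0.4512 0.3044 0.1279] gap 0.705 F [-1.2  0.7 -2.7]
  shift [-1.749 -1.864 -0.032] turn [0.0003 0.0005 0.0001] rows>= 6.0
```

```bash
python3 -m inch '[[1,[-0.3,-0.2,0],[0,0,0]],[1,[-0.6,-0.5,0],[0,0,0]],[1,[-0.9,-0.9,-0.1],[0,0,0]]]'
python3 -m inch '[[1,[-0.35,-0.3,0],[0,0,0]],[1,[-0.65,-0.6,0],[0,0,0]],[1,[-0.84,-0.85,0],[0,0,0]],[1,[-0.84,-0.95,0],[0,0,0]],[1,[-0.84,-0.95,0],[0,0,0]],[1,[-0.84,-0.95,0],[0,0,0]]]'
python3 - <<'E'
from go import *
plan((.5995,.0966,.1),82.4)
p,d=snapshot("wrist"); cv2.imwrite("pics/u.png",p)
E
```

```text
t: 41.8
tcp_pos: [0.5259, 0.2033, 0.1333]
tool_rot: [0.065, 0.998, -0.0, -0.003]
force: [0.6, -0.5, -0.2]
finger_gap: 0.708
t: 42.4
tcp_pos: [0.5958, 0.0992, 0.1349]
tool_rot: [0.066, 0.998, 0.0, -0.002]
force: [-0.0, 0.6, -0.2]
finger_gap: 0.706
t 42.4 tcp [0.5958 0.0992 0.1349] gap 0.706 F [-0.   0.6 -0.2]
  shift [-0.043 -0.021  0.535] turn [ 0.     -0.0007  0.0001] rows>= 2.0
```

View pics/u.png

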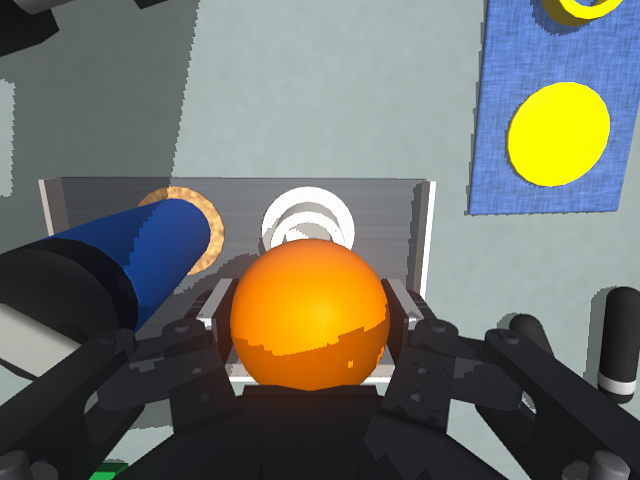

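```bash
python3 -m inch '[[1,[-0.025,-0.02,0.2],[0,0,0]],[1,[-0.025,-0.02,0.4],[0,0,0]],[1,[-0.025,-0.02,0.55],[0,0,0]],[1,[-0.025,-0.02,0.6],[0,0,0]],[1,[-0.025,-0.02,0.6],[0,0,0]],[1,[-0.025,-0.02,0.6],[0,0,0]]]'
python3 - <<'E'
from go import *
plan((.5995,.0968,.0765),82.4)
p,d=snapshot("wrist"); cv2.imwrite("pics/v.png",p); 
h=hsv(p); w=(h[...,1]<30)&(h[...,2]>170); w[:,:230]=0; w[:,395:]=0; w[265:]=0; w[:150]=0
vs=np.nonzero(w.any(1))[0]; print(vs.min(),vs.max())
for v in range(vs.min(),vs.max(),8): 
    u=np.nonzero(w[v])[0]; print(v,u.min(),u.max(),(u.min()+u.max())/2) if len(u) else 0
E
```

```text
t: 43.05
tcp_pos: [0.6004, 0.0966, 0.0769]
tool_rot: [0.066, 0.998, 0.0, 0.0]
force: [0.2, 0.3, -0.9]
finger_gap: 0.702
t 43.05 tcp [0.6004 0.0966 0.0769] gap 0.702 F [ 0.2  0.3 -0.9]
  shift [0.01  0.001 0.191] turn [0.     0.0002 0.0002] rows>= 1.0
150 262
150 230 394 312.0
158 230 394 312.0
166 230 394 312.0
174 230 394 312.0
190 300 319 309.5
198 280 341 310.5
206 269 352 310.5
214 263 359 311.0
222 258 363 310.5
230 255 366 310.5
238 253 368 310.5
246 252 368 310.0
254 254 368 311.0
```

View pics/v.png

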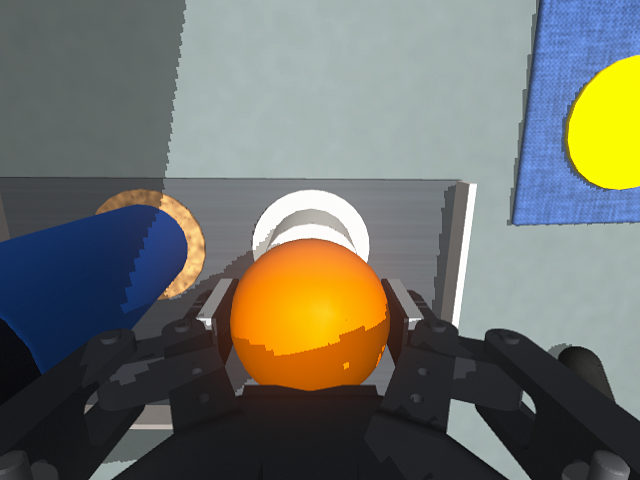

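Laterally aligned (cup 310.5, ball 310.5). Lowering until it seats.

```bash
python3 -m inch '[[1,[0.007,0,0.07],[0,0,0]],[1,[0.007,0,0.14],[0,0,0]],[1,[0.007,0,0.18],[0,0,0]],[1,[0.007,0,0.19],[0,0,0]],[1,[0.007,0,0.195],[0,0,0]],[1,[0.007,0,0.195],[0,0,0]]]'
```

```text
t: 43.7
tcp_pos: [0.5993, 0.0962, 0.0576]
tool_rot: [0.066, 0.998, -0.0, -0.0]
force: [-0.6, 0.4, 4.9]
finger_gap: 0.706
```

```bash
python3 -m inch '[[0.3,[0,0,0],[0,0,0]],[0,[0,0,0],[0,0,0]],[-0.5,[0,0,0],[0,0,0]],[-1,[0,0,0],[0,0,0]],[-1,[0,0,0],[0,0,0]],[-1,[0,0,0],[0,0,0]],[-1,[0,0,-0.2],[0,0,0]],[-1,[0,0,-0.5],[0,0,0]],[-1,[0,0,-0.9],[0,0,0]],[-1,[0,0,-1],[0,0,0]],[-1,[0,0,-1],[0,0,0]]]'
python3 -m inch '[[-1,[0.2,0.4,-0.5],[0,0,0]],[-1,[0.5,0.8,-0.9],[0,0,0]],[-1,[0.9,0.9,-0.9],[0,0,0]],[-1,[0.9,0.9,-0.9],[0,0,0]]]'
python3 -m inch '[[-1,[0,0.4,0],[0,0,0]],[-1,[0,0.8,0],[0,0,0]],[-1,[0,1,0],[0,0,0]],[-1,[0,1,0],[0,0,0]]]'
python3 -m inch '[[-1,[0,0.4,0],[0,0,0]],[-1,[0,0.8,0],[0,0,0]],[-1,[0,1,0],[0,0,0]],[-1,[0,1,0],[0,0,0]],[-1,[0,1,0],[0,0,0]],[-1,[0,1,0],[0,0,0]]]'
python3 - <<'E'
from meas import *
for n in ["top","scene"]:
    info=camera_info(n); p,d=snapshot(n); cv2.imwrite(f"pics/z_{n}.png",p)
    k=dict(top=(273,212),scene=(371,226))[n]; C['orange']=((4,120,60),(18,255,255)); 
    cs=[c for c in comps(mask(p,*C['orange']),60)]; m=max(cs,key=lambda t:t[0]-0*1) if 0 else min(cs,key=lambda t:np.hypot(*(t[1]-k)))[2]
    print(n,"ball",circ(m,.076,info)[0])
p=cv2.imread("pics/z_top.png")[140:340,220:520]; cv2.imwrite("pics/z_t.png",cv2.resize(p,None,fx=2.6,fy=2.6,interpolation=2))
p=cv2.imread("pics/z_scene.png")[180:340,270:450]; cv2.imwrite("pics/z_s.png",cv2.resize(p,None,fx=3.6,fy=3.6,interpolation=2))
E
```

```text
t: 44.8
tcp_pos: [0.6007, 0.0962, 0.1589]
tool_rot: [0.066, 0.998, 0.0, 0.002]
force: [-0.7, -0.1, 0.5]
finger_gap: 1.0
t: 45.2
tcp_pos: [0.5181, 0.1997, 0.2469]
tool_rot: [0.065, 0.998, 0.0, -0.002]
force: [-0.3, -0.7, -0.7]
finger_gap: 0.999
t: 45.6
tcp_pos: [0.5346, 0.2984, 0.2445]
tool_rot: [0.065, 0.998, -0.0, -0.001]
force: [-0.6, -0.1, -0.5]
finger_gap: 0.998
t: 46.2
tcp_pos: [0.5482, 0.3936, 0.2459]
tool_rot: [0.067, 0.998, -0.001, -0.001]
force: [0.3, 0.5, -0.2]
finger_gap: 1.001
top ball (601.3733520507812, 96.08936309814453)
scene ball (600.024658203125, 98.37797546386719)
```

View pics/z_t.png

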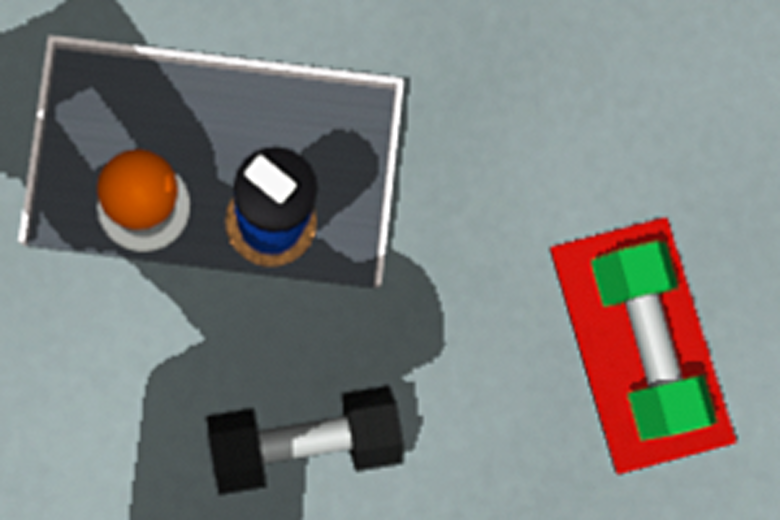

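View pics/z_s.png

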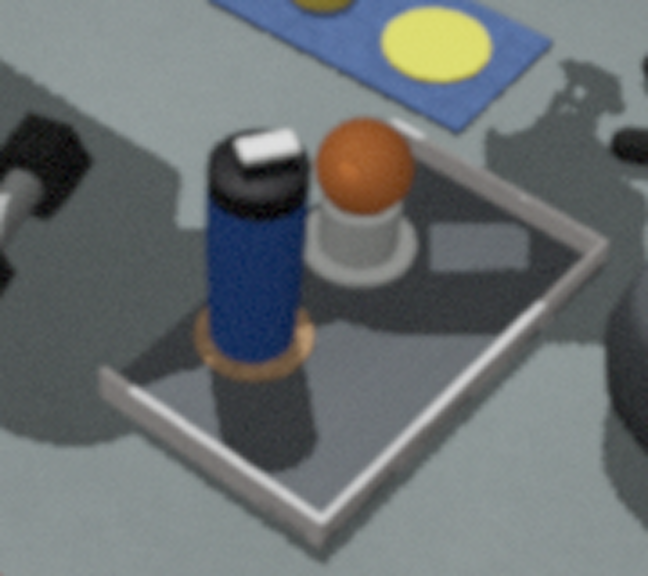

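Ball reads the same as at the start (top 601.4,96.1), the bottle stands centred on the coaster, and the dumbbell is on the pad with the spare untouched. Handing in.

```bash
python3 -c "
from station import *
s=sense();print(s['t'],s['force']);print(sign_off())"
```

```text
46.3 [ 0.32823165 -0.65216458 -0.05638292]
the job is handed in; nothing more can be done
None
```

The job is done in the order asked and handed in at t ≈ 46 s of the 136 s allowed. I parked the bottle on the yellow disc and the ball on the yellow ring. Then I laid the middle-sized green dumbbell on the red pad, put the bottle back on the coaster and the ball back on the cup.

**Last checks**
- **Ball:** the top camera reads it within 0.2 mm of where it started.
- **Bottle:** it stands upright, centred on the coaster to about 1 mm in the wrist and scene views.
- **Dumbbell:** from almost straight above, its centre is within about 1 mm of the pad's. The handle line measured about 1.3° off the pad's axis, which I put down to measurement noise and did not correct.
- **Black dumbbell:** I never touched it, and it looks unmoved in the final top view. I did not measure its pose again.
- **Forces:** the readings I took stayed under about 10 N.

**What disagreed:** the cameras differed by 1 to 3 mm, mostly in x. Where the cameras could see both object and target, I checked their alignment before each release. No check failed, and `sign_off()` gave no verdict.

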